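# Clear the misfiled probe from the homogeniser case and pin it shut

### The arm

A 6-joint arm with a two-finger parallel gripper is mounted at the origin on a cart in front of the work surface, level with it; the furniture and walls round the work are solid. World frame = base frame: x ahead of the robot, y to its left, z up, the work surface at z = 0. Lengths are in m, angles in rad, forces in N, time in s.
With the tool pointing down it reaches from about 0.375 to 0.925 m from the base axis. Payload 5.7 kg.
Tool frame: the origin (TCP) lies at the very end of the fingers, on their centre line; the grasp point (between the pads) lies 19 mm behind it; z points along the fingers, y is the line along which they close (so a half turn about z gives the same grasp; the last joint's range is limited). The gripper opens to 88 mm and grips with 3 to 60 N. Pads are 20 mm wide; open, the fingers measure 115 mm over their backs; the gripper's body (75 mm by 178 mm) begins 61 mm behind the grasp point.
Start: joints at [1.032, 0.359, 1.51, -0, 1.272, -0.115], TCP at [0.247, 0.547, 0.223] pointing down, gripper open.
Joint ranges: [-2.97, 2.97], [-1.01, 2.36], [0.21, 2.38], [-0.96, 4.11], [0.2, 2.71], [-2.98, 2.98]. Speed limits (rad/s): [2.39, 2.39, 3.14, 3.14, 3.14, 3.14].

### API

Orientations are given as a rotation vector (axis times angle).
In Python, from rig import bot, imaging, sign_off gives the robot as it stands. The module is installed in compiled form; this text tells all that it offers.
- The arm moves only by the tool move_arm, never from a script. Its argument "rows" is a list of rows, each a list of 2 entries, a list of its own where there are three numbers: the shift along the tool's x, y, z each as a share of 0.15 m, from -1 to 1, then the turn, a rotation vector about the tool's x, y, z each as a share of 45 degrees, from -1 to 1. A call has 1 to 12 rows; each row is the pose to reach, as a shift and turn from the pose commanded when the call began, along the tool's axes at that moment; what a row does not reach only later rows make up. A row lasts 1/10 s, in which the tool goes at most 50 mm and 8.59 degrees, less where a joint would pass 70% of its speed; a pose out of reach is approached as far as the arm can. A call with a number of a shift or a turn outside -1 to 1 is refused whole. A call with a gripper value outside its range is refused whole. "gripper" is the closure, from 0 (fully open) to 1 (shut), set as the call begins (left out, the last holds). The fingers move at their own pace and stop on an object; "squeeze" is the grip in N (left out, the last holds). Time passes only in rows, so rows that repeat a pose let the fingers close. It gives the time, the measured TCP pose, the force, the opening and the grip force at its end, in the units of the state.
- bot.get_obs(): the state, without advancing time (a new reading comes with each control period).
- imaging.read_camera(name): name is "side" or "top" or "wrist"; returns the picture (480x640x3 uint8, red, green, blue); there is no depth.
- imaging.camera_model(name): a dict with "fx", "fy", "cx", "cy" (pixels), "world_from_camera" (4x4, takes a point from camera to world coordinates). Camera axes: x right, y down, z forward; pixel columns grow to the right and rows downward; lengths in m; the calibration is good to about 2 mm. The wrist camera is an equidistant fisheye: a pixel r from the principal point sees the ray r / f radians off the axis. A picture is of the moment at which its call begins: read the wrist's pose just before it. camera_model takes no time and is no camera call; for the wrist camera it gives the pose at the moment of the call.
- sign_off(): hands the job in; it is judged then, once.
The state is a dict: "clock": time; "joints": joint angles; "qvel": joint speeds; "joint_efforts": joint torques, N m; "tool_pos": TCP position; "eef_rot": TCP orientation; "force": force on the tool from outside, world axes, zero at the start; "wrist_torque": the same for the moment, N m; "finger_gap": opening from 0.0 (shut) to 1.0 (fully open); "finger_force": force on a finger pad.
Only numpy, scipy, OpenCV 4.12 (cv2) and the standard library are available. Lean on these libraries where they do the work, as an engineer would, in place of code of your own. Each camera call takes 0.05 s, during which the arm holds its last target. There are 200 camera calls.

### The job

Put the homogeniser's probe case in order for the store: open its lid fully, take out the short probe that has been packed in one of the two long pockets and lay it down, without dropping it, in the steel tray; the long probe missing from that pocket is away for cleaning, so leave the pocket empty and the other three probes where they are. Then shut the lid fully and lock it by pushing the locking pin through the holes of the hasp, from either side, until its collar meets the lug. Do not disturb the other things on the bench.

Things in the scene. Friction and masses are not known exactly. Their poses are not given: they have to be found in the camera images.
- case: grey equipment case, fixed, 172 deep (x) x 256 wide (y), base 42 mm high, 61 with the shut lid, walls 4 mm. Origin under its centre on the bench; x to the back (hinge), y to the left, z up. Two steel hasp lugs stand 50 mm out of the front wall: y = 13 to 20 and -20 to -13, z = 30 to 58 mm. Everything of the case turns with its yaw
- short_pockets (a point): between the two short pockets of the case's grey foam insert, on their floor, 16 mm above the bench; axes as the case's. The pockets lie 28 mm to either side along y (case y = +84 and +28), run along x, centred at x = 0, 94 mm long, 30 wide, 18 deep. A finger trough (x = -28 to +28 mm, floor 9 mm above the bench) crosses all four pockets under the probes' middles
- long_pockets (a point): the same between the two long pockets: case y = -28 and -84 mm, each 144 mm long, 30 wide, 18 deep, centred at x = 0, floor 16 mm above the bench. Long probes belong here; a short one found here is wrongly packed
- lid (a joint): lid hinge, along the case's y through x = +90, z = 42 mm (case frame, back edge): 0 = shut, grows as the front edge rises, stop at 1.9 rad. The hinge is stiff: the lid stays at any angle where it is left, does not fall shut or open (about 3 N at the tongue moves it) and must be brought right down; it may start up to 0.2 rad ajar
- lid_tongue (a point): middle of the black tongue on the lid's front edge, by which the lid is lifted: 44 wide (y), 16 thick, 51 mm out of the front; this point 27 mm out (shut: case x = -113, y = 0, z = 68 mm). It turns with the lid. Pinch its flat sides (fingers closing along the case's y); it pivots between them as the lid turns. A steel leg 22 wide (y), 28 deep (x) hangs from its tip to 28 mm above the bench
- hasp_bore (a point): centre of the hasp's bore, 36 mm in front of the case's front wall and 44 mm above the bench, fixed to the case, axes as the case's: with the lid shut, the round 15 mm holes of the two lugs and of the lid's leg are in line here along y; outer faces of the lugs 20 mm to either side
- probe_a_mid (a point): middle of a short steel probe, 90 mm long, lying level along its x; round shaft 17 mm thick between a 24 mm square coupling (-x end, 22 mm long) and a 24 mm round slotted head (+x end, 21 mm); axis 12 mm above what it lies on; 0.1 to 0.16 kg. Three alike (a, b, c), exchanged at random: two lie in the short pockets, one in a long pocket
- probe_b_mid (a point): middle of a short steel probe, 90 mm long, lying level along its x; round shaft 17 mm thick between a 24 mm square coupling (-x end, 22 mm long) and a 24 mm round slotted head (+x end, 21 mm); axis 12 mm above what it lies on; 0.1 to 0.16 kg. Three alike (a, b, c), exchanged at random: two lie in the short pockets, one in a long pocket
- probe_c_mid (a point): middle of a short steel probe, 90 mm long, lying level along its x; round shaft 17 mm thick between a 24 mm square coupling (-x end, 22 mm long) and a 24 mm round slotted head (+x end, 21 mm); axis 12 mm above what it lies on; 0.1 to 0.16 kg. Three alike (a, b, c), exchanged at random: two lie in the short pockets, one in a long pocket
- probe_d_mid (a point): middle of the long steel probe, 140 mm long, otherwise of the same shape; lies in one of the two long pockets, where it belongs
- pin_handle (a point): centre of the locking pin's black handle, 44 long (x) x 12 wide x 24 mm high, lying on the bench left of the case, this point 12 mm up; x points along the pin to its tip. From here: handle to x = 22, collar 23 mm across from 22 to 26, round steel shank 10 mm thick from 26 to 76, conical tip to 82 mm. 0.04 kg
- pin_shank (a point): point on the pin's axis 20 mm ahead of its collar (46 mm ahead of the handle's centre), axes as the handle's; lies at the hasp_bore point when the pin is fully home
- tray: open steel instrument tray fixed on the bench to the right of the case, 120 (x) x 180 (y) mm outside, rim 24 mm high, walls and floor 3 mm; origin under its centre
- tape_roll: bystander: beige tape roll, 70 mm across, 19 high; leave alone
- pen_blue: bystander: blue pen 133 mm long lying flat; leave alone
- marker: bystander: black marker 120 mm long lying flat; leave alone
- timer: bystander: small white timer 63 mm high, standing; leave alone
- vial_tall: bystander: brown vial 53 mm high, 22 across; leave alone
- vial_short: bystander: white vial 37 mm high, 22 across; leave alone

How it is judged:
By the outcome, as a careful person would: the job done as asked, in the order asked, and still so for the second after the job is handed in, with the robot touching nothing.
It also fails if it takes over 72 s, if anything falls off the work surface, if the arm or the gripper's body presses on something with over 40 N, if the wrist force passes 120 N, or if a joint passes its speed limit or range.

## Working session

There is one attempt and no reset: what is moved stays moved. The work goes in short steps, Python scripts to look and compute and a tool call to move; the robot and the scene stay as the last step left them, time stands still between calls to the robot, and variables do not carry over. Pictures are saved under pics/ and viewed, at most 10 in all, crops included, and the job is handed in when it is done.

Besides the shell and the picture viewer there is one more tool, called after ">>>" by a JSON object that holds its "name" and its "arguments". move_arm: Moves the arm, as the interface text tells. Its arguments: {"type":"object","properties":{"rows":{"type":"array","items":{"type":"array"}},"gripper":{"type":"number"},"squeeze":{"type":"number"}},"required":["rows"]}

```bash
mkdir -p pics
python3 - <<'E'
from rig import bot, imaging
import cv2, json
o=bot.get_obs(); print(o)
for n in ("top","side"):
    im=imaging.read_camera(n); cv2.imwrite(f"pics/{n}0.png",im[:,:,::-1])
    print(n,imaging.camera_model(n))
print(imaging.camera_model("wrist"))
E
```

```text
{'clock': 0.0, 'joints': array([ 1.03191001e+00,  3.59476314e-01,  1.51143212e+00, -5.10637124e-05,
        1.27249531e+00, -1.15110105e-01]), 'qvel': array([ 8.57821286e-04,  5.81436881e-05, -1.33654634e-04,  9.71422587e-04,
       -1.97328410e-03,  1.39742376e-03]), 'joint_efforts': array([ 3.16101672e-03, -5.15377235e+01, -2.70725423e+01,  6.77324412e-02,
        3.50268418e-02, -1.36067074e-04]), 'tool_pos': array([0.24639459, 0.54631292, 0.2218268 ]), 'eef_rot': array([-6.60560289e-01, -3.07081303e+00,  2.71826549e-03]), 'force': array([0.24149399, 0.53926759, 0.01314725]), 'wrist_torque': array([-0.07087657,  0.03108653, -0.0059512 ]), 'finger_force': 0.0, 'finger_gap': 1.0032740320685192}
top {'fx': 495.900646880895, 'fy': 495.900646880895, 'cx': 317.88325953913414, 'cy': 240.72595455709777, 'world_from_camera': array([[ 0.00813402, -0.98603322,  0.16634999,  0.32406751],
       [-0.99996535, -0.00772587,  0.00310053,  0.04481214],
       [-0.00177202, -0.16636945, -0.9860619 ,  1.24507471],
       [ 0.        ,  0.        ,  0.        ,  1.        ]])}
side {'fx': 461.1428188214816, 'fy': 461.1428188214816, 'cx': 314.10923072098393, 'cy': 240.08751253907454, 'world_from_camera': array([[-0.94155475, -0.13401039,  0.30905642,  0.1812718 ],
       [-0.33588611,  0.44320205, -0.83111519,  0.95237622],
       [-0.02559636, -0.88634822, -0.46231122,  0.5973194 ],
       [ 0.        ,  0.        ,  0.        ,  1.        ]])}
{'fx': 371.64829954431775, 'fy': 371.64829954431775, 'cx': 317.21322590300497, 'cy': 238.7144230055748, 'world_from_camera': array([[ 0.4119383 ,  0.87464708,  0.25553731,  0.17762071],
       [ 0.91121085, -0.39501665, -0.11686155,  0.57801242],
       [-0.00127112,  0.28098812, -0.9597104 ,  0.38373069],
       [ 0.        ,  0.        ,  0.        ,  1.        ]])}
```

View pics/top0.png

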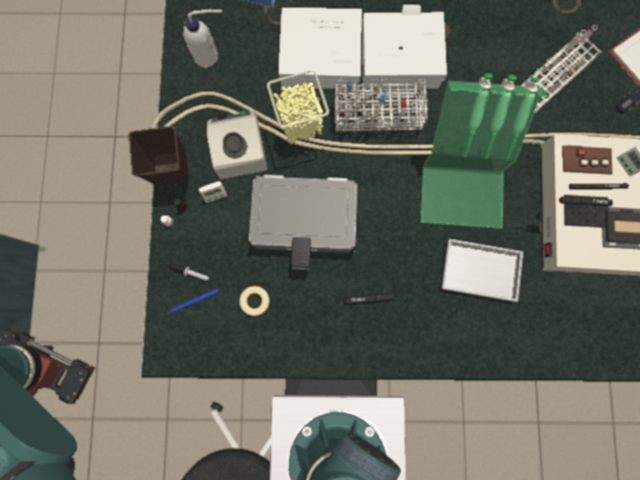

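View pics/side0.png

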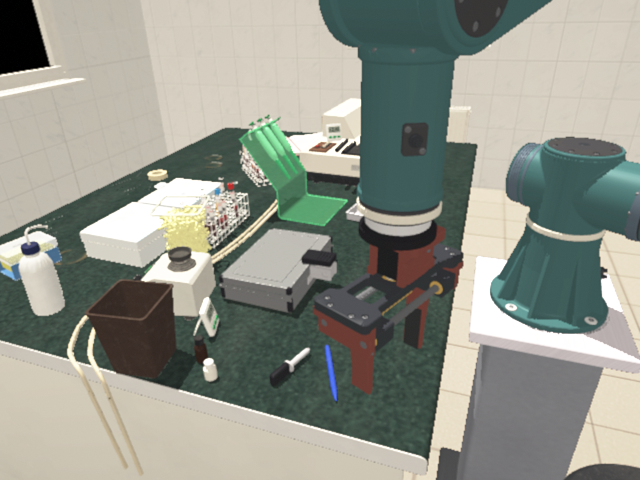

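The top view shows the case at px (250–357, 177–250), its tongue at (300,253), the pin at (177–207, 268–277) and the tray at (443–522, 240–301). I'll zoom in on these.

```bash
cat > h.py <<'E'
import numpy as np, cv2
from scipy.spatial.transform import Rotation as R
from rig import bot, imaging
def ray(name,u,v,M=None):
    M=M or imaging.camera_model(name); T=M["world_from_camera"]
    x,y=(u-M["cx"])/M["fx"],(v-M["cy"])/M["fy"]
    if name=="wrist":
        r=np.hypot(x,y); s=np.sin(r)/r if r>1e-9 else 1
        d=np.array([x*s,y*s,np.cos(r)])
    else: d=np.array([x,y,1.])
    return T[:3,3],T[:3,:3]@d
def onz(name,u,v,z,M=None):
    o,d=ray(name,u,v,M); return o+d*(z-o[2])/d[2]
def proj(name,P,M=None):
    M=M or imaging.camera_model(name); T=M["world_from_camera"]
    p=(np.atleast_2d(P)-T[:3,3])@T[:3,:3]
    if name=="wrist":
        a=np.arctan2(np.hypot(p[:,0],p[:,1]),p[:,2]); k=a/np.hypot(p[:,0],p[:,1]); q=p[:,:2]*k[:,None]
    else: q=p[:,:2]/p[:,2:]
    return q*[M["fx"],M["fy"]]+[M["cx"],M["cy"]]
def crop(im,x,y,w,h,s): return cv2.resize(im[y:y+h,x:x+w],None,fx=s,fy=s,interpolation=cv2.INTER_CUBIC)
def snap(name,fn,box=None):
    M=imaging.camera_model(name); im=imaging.read_camera(name)[:,:,::-1]
    cv2.imwrite("pics/raw_"+fn,im)
    cv2.imwrite("pics/"+fn,im if box is None else crop(im,*box)); return M
def tip(z=0): pass
def goal(pos,rv):
    """shift / turn shares from present commanded pose (measured) to goal"""
    o=bot.get_obs(); C=R.from_rotvec(o["eef_rot"]); 
    s=C.inv().apply(np.array(pos)-o["tool_pos"])/0.15
    t=(C.inv()*R.from_rotvec(rv)).as_rotvec()/np.radians(45)
    print("shift",s.round(3),"turn",t.round(3))
def down(yaw):  # tool z down, tool x at heading yaw
    c,s=np.cos(yaw),np.sin(yaw)
    return R.from_matrix(np.array([[c,s,0],[s,-c,0],[0,0,-1]])).as_rotvec()
E
python3 - <<'E'
import cv2,numpy as np
im=cv2.imread("pics/top0.png")
from h import *
a=crop(im,240,170,130,110,6); a=a[:300*2]
a=cv2.resize(a,(709,600)); cv2.imwrite("pics/c1.png",crop(im,240,170,130,100,6))
b=crop(im,150,190,130,130,3); c=crop(im,430,230,110,80,3)
out=np.zeros((400,760,3),np.uint8); out[:390,:390]=b; out[:240,400:730]=c
cv2.imwrite("pics/c2.png",out)
C=R.from_rotvec(bot.get_obs()["eef_rot"]).as_matrix(); print(C.round(3))
M=imaging.camera_model("wrist"); o=bot.get_obs()["tool_pos"]; T=M["world_from_camera"]
print("cam in tool",(C.T@(T[:3,3]-o)).round(4)); print((C.T@T[:3,:3]).round(3))
E
```

```text
[[-0.912  0.411 -0.001]
 [ 0.411  0.912 -0.001]
 [ 0.    -0.002 -1.   ]]
cam in tool [ 0.0758  0.0003 -0.1618]
[[-0.001 -0.96  -0.281]
 [ 1.    -0.001  0.   ]
 [-0.    -0.281  0.96 ]]
```

View pics/c1.png

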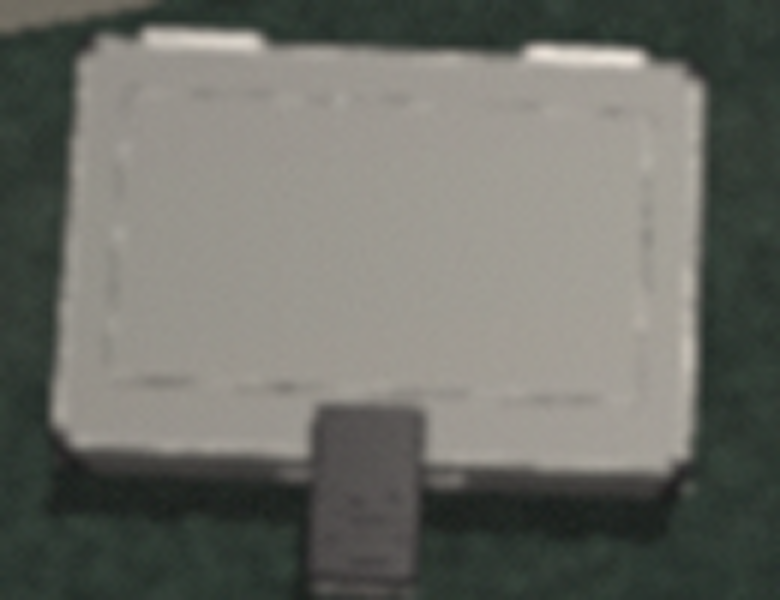

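View pics/c2.png

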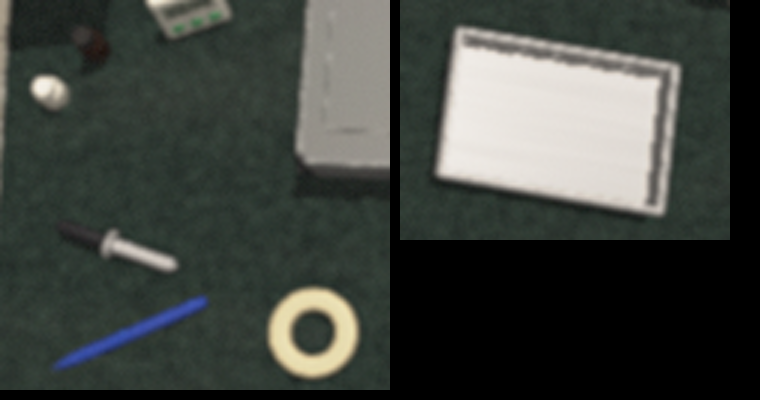

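The case is nearly square-on with its lid a little ajar. In the raw image the lid's back corners are near (254,177) and (357,181), and the tongue tip is at (300,268). The pin tip is at (208,278) and its handle end at (170,266). Next I turn these into world positions.

Run:
```python
from h import *
P=lambda x,y:(240+x/6-.4,170+y/6-.4)
bl,br,fl,fr=[onz("top",*P(*p),z) for p,z in (((85,40),.061),((705,66),.061),((55,425),.061),((690,466),.061))]
print("lid",bl.round(4),br.round(4),fl.round(4),fr.round(4), "w",np.linalg.norm(bl-br),np.linalg.norm(fl-fr),"d",np.linalg.norm(bl-fl),np.linalg.norm(br-fr))
for z in(.07,.08,.09,.1):
  a,b=onz("top",*P(55,425),z),onz("top",*P(690,466),z); print(z,np.linalg.norm(a-b),np.linalg.norm((a+b-bl-br)/2))
d=bl-br; print("yaw",np.degrees(np.arctan2(-d[0],d[1])), np.degrees(np.arctan2(-(fl-fr)[0],(fl-fr)[1])))
for p in ((75,468),(672,496)): print("front bottom lid z.05 /base z.0", onz("top",*P(*p),.042).round(4))
Q=lambda x,y:(150+x/3-.3,190+y/3-.3)
for p in ((60,228),(108,244),(177,266)): print("pin",onz("top",*Q(*p),.012).round(4))
S=lambda x,y:(430+(x-400)/3-.3,230+y/3-.3)
t=[onz("top",*S(*p),.024) for p in ((457,28),(680,65),(663,215),(436,178))]
print("tray",np.array(t).round(4),np.mean(t,0).round(4),[np.linalg.norm(t[i]-t[i-1]).round(4) for i in range(4)])
d=t[0]-t[1];print("tray yaw",np.degrees(np.arctan2(-d[0],d[1])))
```

```text
lid [0.6845 0.2086 0.061 ] [ 0.6753 -0.0472  0.061 ] [0.5232 0.216  0.061 ] [ 0.5085 -0.0403  0.061 ] w 0.2559548734351463 0.2566744212895 d 0.16139091501286562 0.16693788301824983
0.07 0.2547234719279032 0.16585114116538321
0.08 0.25255575041501793 0.16828688203030492
0.09 0.25038802890213263 0.1712888195552382
0.1 0.2482203073892473 0.17482778998001275
yaw -2.0517339466938624 -3.291184488839046
front bottom lid z.05 /base z.0 [0.5086 0.21   0.042 ]
front bottom lid z.05 /base z.0 [ 0.499  -0.0343  0.042 ]
pin [0.4658 0.4189 0.012 ]
pin [0.4528 0.3781 0.012 ]
pin [0.4349 0.3199 0.012 ]
tray [[ 0.5369 -0.278   0.024 ]
 [ 0.5072 -0.4616  0.024 ]
 [ 0.3835 -0.4403  0.024 ]
 [ 0.4121 -0.2564  0.024 ]] [ 0.46   -0.3591  0.024 ] [np.float64(0.1266), np.float64(0.186), np.float64(0.1255), np.float64(0.1861)]
tray yaw -9.181990538337404
```

>>> {"name": "move_arm", "arguments": {"rows": [[[-0.33,-0.12,0],[0,0,-0.16]],[[-0.66,-0.23,0],[0,0,-0.33]],[[-0.98,-0.34,0],[0,0,-0.49]],[[-0.98,-0.34,0],[0,0,-0.49]]]}}

```text
clock: 0.5
tool_pos: [0.363, 0.4364, 0.2222]
eef_rot: [0.061, 3.14, -0.003]
force: [-0.7, -0.1, 0.4]
finger_gap: 0.998
finger_force: 0.0
```

Run:
```python
from h import *
M=snap("wrist","w1.png"); import pickle; pickle.dump(M,open("w1.pkl","wb"))
o=bot.get_obs(); print(o["clock"],o["tool_pos"])
Z=np.array([[.466,.419,.012],[.435,.32,.012]]); print(proj("wrist",Z,M))
tt=onz("top",300,253,.08); print("tongue",tt)
goal([tt[0]-.02,tt[1],.22],down(np.radians(177.7)))
```

```text
0.55 [0.36198261 0.43753481 0.22231619]
[[305.81897236 299.39911775]
 [215.45471778 275.86897371]]
tongue [0.49074941 0.09066863 0.08      ]
shift [-0.825 -2.279  0.018] turn [-0.002  0.    -0.004]
```

View pics/w1.png

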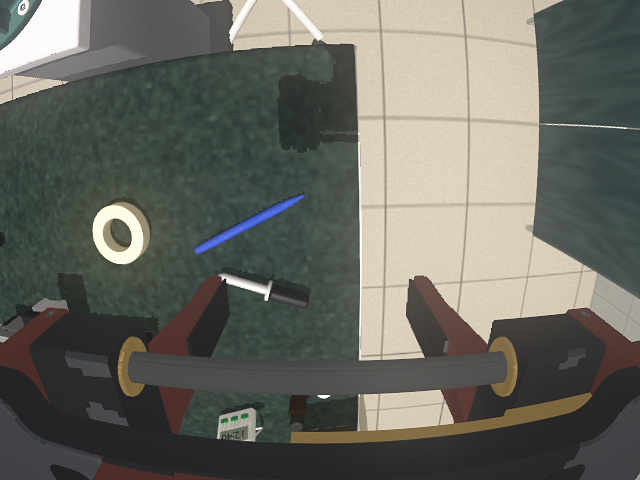

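The wrist view shows the pin with its tip at (220,275), collar at (270,290) and handle end at (309,299). The top-camera estimates predicted (215,276) and (306,299), so they agree. Now on to the tongue.

>>> {"name": "move_arm", "arguments": {"rows": [[[-0.1,-0.33,0],[0,0,0]],[[-0.2,-0.66,0],[0,0,0]],[[-0.3,-0.99,0],[0,0,0]]]}}

```text
clock: 0.85
tool_pos: [0.3969, 0.2944, 0.2224]
eef_rot: [-0.061, -3.14, -0.0]
force: [0.6, -0.2, 1.3]
finger_gap: 1.001
finger_force: 0.0
```

>>> {"name": "move_arm", "arguments": {"rows": [[[-0.1,-0.33,0],[0,0,0]],[[-0.2,-0.66,0],[0,0,0]],[[-0.3,-0.99,0],[0,0,0]]]}}

```text
clock: 1.15
tool_pos: [0.4352, 0.1491, 0.2227]
eef_rot: [0.062, 3.141, 0.001]
force: [1.1, 0.8, 0.1]
finger_gap: 0.997
finger_force: 0.0
```

>>> {"name": "move_arm", "arguments": {"rows": [[[0,-0.3,0],[0,0,0]],[[0,-0.3,0],[0,0,0]],[[0,-0.3,0],[0,0,0]]]}}

```text
clock: 1.45
tool_pos: [0.4335, 0.105, 0.2226]
eef_rot: [-0.067, -3.14, -0.001]
force: [-0.2, -0.2, 0.7]
finger_gap: 1.001
finger_force: 0.0
```

Run:
```python
from h import *
M=snap("wrist","w2.png"); import pickle; pickle.dump(M,open("w2.pkl","wb"))
o=bot.get_obs(); print(o["clock"],o["tool_pos"],o["eef_rot"])
```

```text
1.5 [0.43355026 0.10581641 0.22260937] [-6.29892649e-02 -3.14067902e+00 -1.39633137e-03]
```

View pics/w2.png

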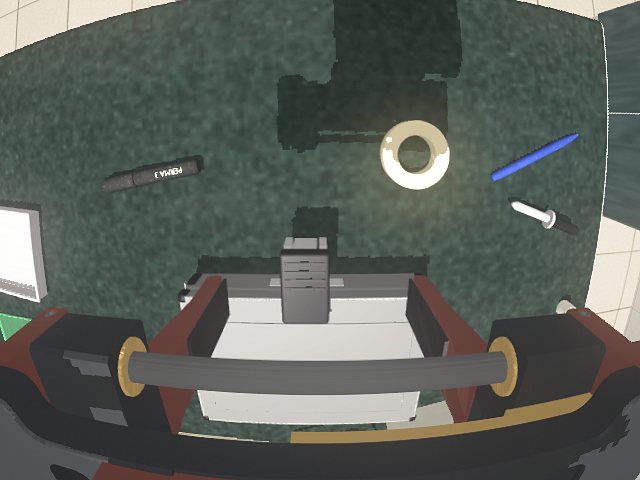

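The wrist view shows the tongue with its tip corners at (284,250) and (327,250), and the lid's back corners near (203,418) and (413,420). I'll fit the case pose and lid angle to both views.

```bash
cat > fit.py <<'E'
from h import *
import pickle
from scipy.optimize import least_squares
M2=pickle.load(open("w2.pkl","rb")); MT=imaging.camera_model("top")
def lidpt(p,pts):
    x,y,yaw,th=p; q=np.array(pts,float)-[.09,0,.042]
    # front edge rises
    c,s=np.cos(th),np.sin(th)
    X=q[:,0]*c+q[:,2]*s; Z=-q[:,0]*s+q[:,2]*c
    return case(p,np.c_[X+.09,q[:,1],Z+.042])
def case(p,pts):
    pts=np.atleast_2d(pts); c,s=np.cos(p[2]),np.sin(p[2])
    return np.c_[p[0]+c*pts[:,0]-s*pts[:,1],p[1]+s*pts[:,0]+c*pts[:,1],pts[:,2]]
L=[[-.137,-.022,.076],[-.137,.022,.076],[.086,-.128,.061],[.086,.128,.061],[-.086,-.128,.061],[-.086,.128,.061]]
W=np.array([[284,250],[327,250],[203,418],[413,420]]); 
T=np.array([[415,575],[308,572],[705,66],[82,42],[690,466],[54,425]])/6+[239.6,169.6]
if __name__=="__main__":
    for wz in (1,.0):
        def res(p):
            a=(proj("wrist",lidpt(p,L[:4]),M2)-W); b=(proj("top",lidpt(p,L),MT)-T)*2
            return np.r_[a.ravel()*(1 if wz else .0),b.ravel()]
        r=least_squares(res,[.6,.08,-.04,.05],loss="soft_l1")
        print(r.x.round(4),np.degrees(r.x[2:]).round(2)); print(res(r.x).reshape(-1,2).round(1).tolist())
        print("tongue",lidpt(r.x,[[-.113,0,.068]]).round(4))
    p=r.x
E
python3 fit.py
```

```text
[ 0.5978  0.0854 -0.0411 -0.026 ] [-2.35 -1.49]
[[-5.7, 0.4], [0.6, 0.3], [-0.6, 2.8], [-0.1, 2.1], [0.6, 2.7], [-0.7, 1.9], [-0.9, -2.0], [0.2, -3.8], [-1.3, 2.5], [-0.0, 6.0]]
tongue [[0.4842 0.09   0.0627]]
[ 0.5926  0.0846 -0.0371  0.0965] [-2.12  5.53]
[[-0.0, 0.0], [-0.0, 0.0], [-0.0, 0.0], [-0.0, 0.0], [1.4, -0.0], [-0.7, -0.7], [-0.5, -0.4], [0.4, -1.3], [0.9, 1.1], [-1.6, 5.2]]
tongue [[0.4831 0.0887 0.0874]]
```

Run:
```python
from fit import *
W=np.array([[282,250],[328.3,250],[203,418],[414,420.]])
im=cv2.imread("pics/raw_w2.png"); g=cv2.cvtColor(im,cv2.COLOR_BGR2GRAY)
for r in (252,270,300): print(r,g[r,274:290].tolist(),g[r,322:338].tolist())
for th in (0,.03,.06,.09,.12,.15):
    def res(p):
        p=[*p,th]; a=(proj("wrist",lidpt(p,L[:4]),M2)-W); b=(proj("top",lidpt(p,L),MT)-T)*2
        return np.r_[a.ravel(),b.ravel()]
    r=least_squares(res,[.6,.08,-.04],loss="soft_l1"); print(th,r.cost.round(2),r.x.round(4),res(r.x)[:8].round(1), lidpt([*r.x,th],[[-.113,0,.068]]).round(4))
cv2.imwrite("pics/s.png",crop(cv2.imread("pics/side0.png"),215,220,140,95,5.5))
```

```text
252 [76, 78, 77, 77, 80, 79, 67, 48, 51, 50, 51, 53, 49, 51, 50, 50] [50, 50, 50, 51, 50, 50, 50, 53, 60, 60, 57, 58, 59, 59, 58, 78]
270 [65, 64, 62, 62, 63, 64, 68, 98, 131, 146, 141, 140, 140, 139, 138, 138] [122, 122, 122, 122, 116, 97, 70, 59, 66, 67, 66, 66, 66, 66, 62, 60]
300 [213, 226, 225, 215, 223, 233, 207, 125, 84, 113, 134, 130, 129, 127, 127, 128] [113, 113, 112, 113, 106, 90, 76, 87, 156, 229, 218, 227, 216, 218, 212, 219]
0 22.66 [ 0.5954  0.0857 -0.0406] [-4.2  0.8 -0.3  0.7 -0.7  1.8 -0.7  1. ] [[0.4825 0.0903 0.068 ]]
0.03 25.26 [ 0.5938  0.0857 -0.0394] [-5.3  2.8 -0.3  2.6 -0.8  1.4 -0.5  0.4] [[0.4817 0.0901 0.0741]]
0.06 29.12 [ 0.5929  0.0857 -0.0389] [-6.2  5.8 -0.2  5.7 -0.9  1.3 -0.5  0.3] [[0.4819 0.09   0.0801]]
0.09 33.89 [ 0.5918  0.0857 -0.0386] [-7.2  8.9 -0.1  8.8 -1.   1.1 -0.4 -0. ] [[0.482  0.0899 0.0861]]
0.12 40.65 [ 0.5903  0.0857 -0.0389] [-8.1 11.9  0.1 11.8 -1.2  0.5 -0.4 -0.5] [[0.4819 0.0899 0.0921]]
0.15 50.32 [ 0.5886  0.0856 -0.0393] [-9.  15.   0.3 14.9 -1.5 -0.1 -0.3 -1.1] [[0.4818 0.0898 0.098 ]]
```

View pics/s.png

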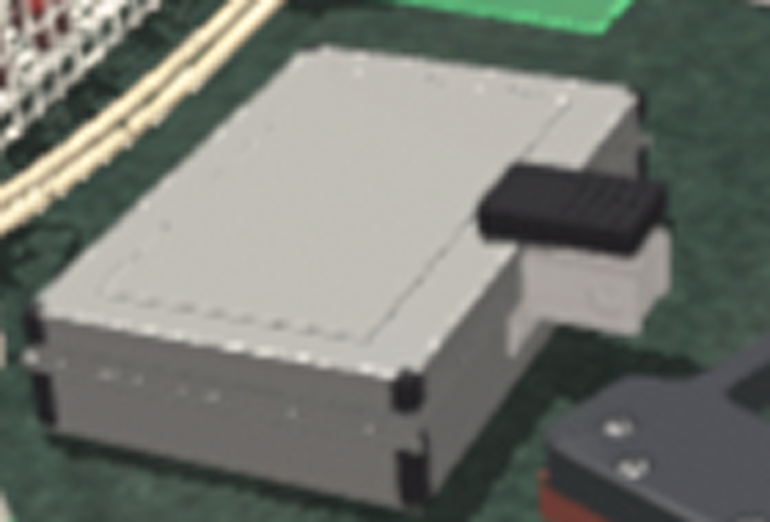

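The side view shows the lid practically shut, with the tongue over the lugs, so the tongue point is at about (0.482, 0.090, 0.068). I'll go down and pinch it.

Run:
```python
from h import *
goal([.482,.0895,.051],down(np.radians(177.7)))
```

```text
shift [-0.327 -0.097  1.144] turn [ 0.001 -0.     0.   ]
```

>>> {"name": "move_arm", "arguments": {"rows": [[[-0.33,-0.1,0.2],[0,0,0]],[[-0.33,-0.1,0.5],[0,0,0]],[[-0.33,-0.1,0.75],[0,0,0]],[[-0.33,-0.1,0.9],[0,0,0]],[[-0.33,-0.1,0.98],[0,0,0]],[[-0.33,-0.1,0.98],[0,0,0]]]}}

```text
clock: 2.1
tool_pos: [0.4815, 0.0894, 0.0744]
eef_rot: [-0.058, -3.138, -0.0]
force: [-0.6, -0.4, 0.1]
finger_gap: 1.001
finger_force: 0.0
```

>>> {"name": "move_arm", "arguments": {"rows": [[[0,0,0.08],[0,0,0]],[[0,0,0.16],[0,0,0]],[[0,0,0.16],[0,0,0]]]}}

```text
clock: 2.4
tool_pos: [0.4821, 0.0879, 0.0509]
eef_rot: [-0.061, -3.14, 0.0]
force: [0.5, -0.4, -0.2]
finger_gap: 1.002
finger_force: 0.0
```

>>> {"name": "move_arm", "arguments": {"rows": [[[0,0,0],[0,0,0]],[[0,0,0],[0,0,0]],[[0,0,0],[0,0,0]],[[0,0,0],[0,0,0]],[[0,0,0],[0,0,0]],[[0,0,0],[0,0,0]],[[0,0,0],[0,0,0]],[[0,0,0],[0,0,0]]], "gripper": 0.6, "squeeze": 25}}

```text
clock: 3.2
tool_pos: [0.4829, 0.0915, 0.0518]
eef_rot: [0.066, 3.14, 0.009]
force: [0.0, 19.8, -1.6]
finger_gap: 0.495
finger_force: 25.0
```

>>> {"name": "move_arm", "arguments": {"rows": [[[0,0.02,0],[0,0,0]],[[-0.022,0.02,-0.117],[0,0,0]],[[-0.053,0.02,-0.232],[0,0,0]],[[-0.095,0.02,-0.344],[0,0,0]],[[-0.147,0.02,-0.451],[0,0,0]],[[-0.207,0.02,-0.555],[0,0,0]],[[-0.277,0.02,-0.651],[0,0,0]],[[-0.354,0.02,-0.742],[0,0,0]],[[-0.439,0.02,-0.825],[0,0,0]],[[-0.531,0.02,-0.901],[0,0,0]],[[-0.629,0.02,-0.969],[0,0,0]],[[-0.629,0.02,-0.969],[0,0,0]]]}}

```text
clock: 4.4
tool_pos: [0.5786, 0.0878, 0.1975]
eef_rot: [0.062, 3.14, 0.002]
force: [0.8, 4.7, 0.3]
finger_gap: 0.5
finger_force: 25.0
```

>>> {"name": "move_arm", "arguments": {"rows": [[[-0.125,0.01,-0.069],[0,0,0]],[[-0.257,0.01,-0.125],[0,0,0]],[[-0.393,0.01,-0.167],[0,0,0]],[[-0.534,0.01,-0.194],[0,0,0]],[[-0.676,0.01,-0.207],[0,0,0]],[[-0.819,0.01,-0.204],[0,0,0]],[[-0.961,0.01,-0.187],[0,0,0]],[[-0.961,0.01,-0.187],[0,0,0]]]}}

```text
clock: 5.2
tool_pos: [0.7224, 0.0822, 0.2243]
eef_rot: [0.062, 3.141, -0.002]
force: [1.4, -0.8, 0.6]
finger_gap: 0.498
finger_force: 25.0
```

>>> {"name": "move_arm", "arguments": {"rows": [[[-0.139,0,0.032],[0,0,0]],[[-0.275,0,0.079],[0,0,0]],[[-0.33,0,0.103],[0,0,0]],[[-0.383,0,0.128],[0,0,0]],[[-0.383,0,0.128],[0,0,0]]]}}

```text
clock: 5.7
tool_pos: [0.7804, 0.0799, 0.2073]
eef_rot: [0.062, 3.136, -0.002]
force: [4.5, -1.1, 4.5]
finger_gap: 0.492
finger_force: 25.0
```

>>> {"name": "move_arm", "arguments": {"rows": [[[-0.013,0,0.006],[0,0,0]],[[-0.026,0,0.012],[0,0,0]],[[-0.026,0,0.012],[0,0,0]]]}}

```text
clock: 6.0
tool_pos: [0.7834, 0.0798, 0.206]
eef_rot: [0.062, 3.136, -0.002]
force: [2.8, -1.0, 5.4]
finger_gap: 0.492
finger_force: 25.0
```

>>> {"name": "move_arm", "arguments": {"rows": [[[-0.02,0,0.01],[0,0,0]],[[-0.04,0,0.02],[0,0,0]],[[-0.04,0,0.02],[0,0,0]]]}}

```text
clock: 6.3
tool_pos: [0.7896, 0.0795, 0.2031]
eef_rot: [0.062, 3.136, -0.002]
force: [3.4, -1.0, 4.9]
finger_gap: 0.489
finger_force: 25.0
```

>>> {"name": "move_arm", "arguments": {"rows": [[[-0.03,0,0.015],[0,0,0]],[[-0.06,0,0.03],[0,0,0]],[[-0.06,0,0.03],[0,0,0]]]}}

```text
clock: 6.6
tool_pos: [0.795, 0.0793, 0.1999]
eef_rot: [-0.061, -3.139, 0.002]
force: [-10.7, -0.5, 15.9]
finger_gap: 0.487
finger_force: 25.0
```

Run:
```python
from h import *
a=imaging.read_camera("side")[:,:,::-1]; b=imaging.read_camera("top")[:,:,::-1]
cv2.imwrite("pics/o1s.png",a); cv2.imwrite("pics/o1t.png",b)
cv2.imwrite("pics/o1.png",np.hstack([crop(a,190,110,200,200,2),crop(b,230,120,150,150,2.6667)]))
```

```text
(no output)
```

View pics/o1.png

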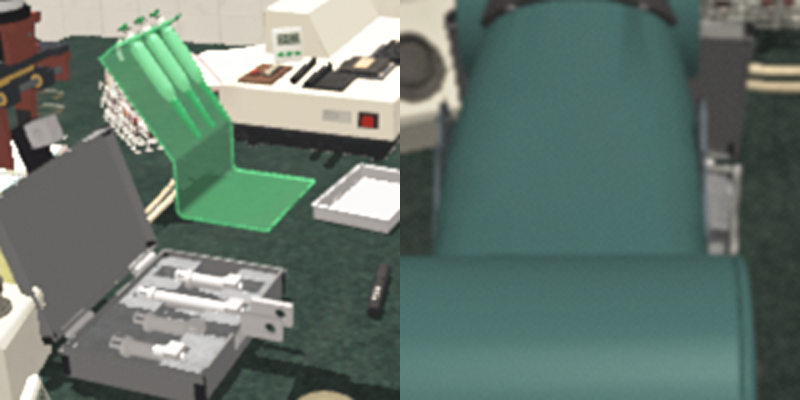

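The lid is against its stop. From left to right the pockets hold short, short, long, short, so the misplaced short probe is at case y = −84. I'll release, retreat and look from near.

>>> {"name": "move_arm", "arguments": {"rows": [[[0,0,0],[0,0,0]],[[0,0,0],[0,0,0]],[[0,0,-0.3],[0,0,0]],[[0,0,-0.6],[0,0,0]],[[0,0,-0.8],[0,0,0]],[[0,0,-0.8],[0,0,0]]], "gripper": 0}}

```text
clock: 7.3
tool_pos: [0.7995, 0.0801, 0.3228]
eef_rot: [0.061, 3.131, -0.0]
force: [-0.0, 0.6, 1.1]
finger_gap: 0.985
finger_force: 0.0
```

>>> {"name": "move_arm", "arguments": {"rows": [[[0.33,0,0],[0,0,0]],[[0.66,-0.1,0],[0,0,0]],[[0.99,-0.2,0],[0,0,0]],[[0.99,-0.3,0],[0,0,0]]]}}

```text
clock: 7.7
tool_pos: [0.6387, 0.0415, 0.3137]
eef_rot: [-0.059, -3.131, -0.0]
force: [0.6, -0.9, 0.4]
finger_gap: 0.997
finger_force: 0.0
```

>>> {"name": "move_arm", "arguments": {"rows": [[[0.33,0,0.25],[0,0,0]],[[0.66,0,0.5],[0,0,0]],[[0.7,0,0.6],[0,0,0]],[[0.7,0,0.6],[0,0,0]]], "gripper": 0.5}}

```text
clock: 8.1
tool_pos: [0.5336, 0.0452, 0.2209]
eef_rot: [-0.061, -3.127, -0.0]
force: [-0.1, -0.2, -0.6]
finger_gap: 0.676
finger_force: 0.0
```

Run:
```python
from h import *
M=snap("wrist","w3.png"); import pickle; pickle.dump(M,open("w3.pkl","wb"))
o=bot.get_obs(); print(o["clock"],o["tool_pos"],o["eef_rot"],o["finger_gap"])
```

```text
8.15 [0.53837074 0.04496952 0.22364971] [-6.10308569e-02 -3.13401881e+00  9.53014415e-05] 0.6251174108884128
```

View pics/w3.png

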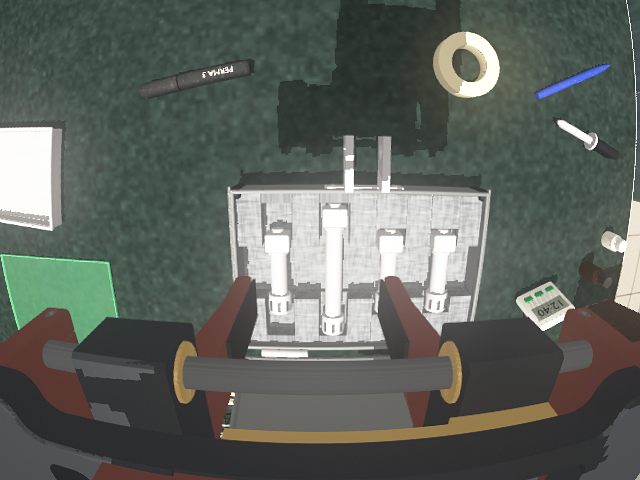

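The short probe at case y = −84 shows its coupling at (277,241) and its head at (280,303). The lug tips are at (349,137) and (385,137), the case front rim corners at (230,188) and (489,190), and the pin runs from tip (556,121) past the collar at (593,140) to the handle end at (617,156). I'll convert these.

```bash
cat > fit3.py <<'E'
from fit import *
M3=pickle.load(open("w3.pkl","rb"))
B=[[-.086,-.128,.042],[-.086,.128,.042],[-.136,-.0165,.058],[-.136,.0165,.058]]
U=np.array([[230,188],[489.5,190],[349,137],[384.5,137]])
def res(p): return (proj("wrist",case(p,B),M3)-U).ravel()
r=least_squares(res,[.595,.085,-.04],loss="soft_l1"); p3=r.x
E
python3 - <<'E'
from fit3 import *
print(p3.round(4),np.degrees(p3[2]),res(p3).round(1))
print("pocket -84",case(p3,[0,-.084,.028]).round(4),"tongue open?",case(p3,[-.122,0,.044]).round(4))
for n,uv,z in (("coup front",(277,232),.04),("coupling mid",(277.5,242),.038),("head mid",(280,303),.035),("shaft",(279,272),.0365)):
    print(n,onz("wrist",*uv,z,M3).round(4))
for n,uv,z in (("tip",(556,121),.012),("collar",(593,140),.012),("end",(617,156),.014)): print(n,onz("wrist",*uv,z,M3).round(4))
M1=pickle.load(open("w1.pkl","rb"))
for n,uv,z in (("tip",(220,275),.012),("collar",(269,290),.012),("end",(309,300),.014)): print(n,onz("wrist",*uv,z,M1).round(4))
print("tray",onz("wrist",61,127,.024,M3),onz("wrist",59,229,.024,M3))
g=cv2.cvtColor(cv2.imread("pics/raw_w3.png"),6)
for r in (242,265,275,285): print(r,g[r,258:302].tolist())
print([int(v) for v in g[222:322,278]])
E
```

```text
[ 0.5953  0.0879 -0.0273] -1.5660507436126883 [-1.4  3.9  0.5  1.3 -0.4 -1.4  1.5 -1. ]
pocket -84 [[0.593 0.004 0.028]] tongue open? [[0.4734 0.0913 0.044 ]]
coup front [0.5474 0.0058 0.04  ]
coupling mid [0.5579 0.0054 0.038 ]
head mid [0.6246 0.0027 0.035 ]
shaft [0.5896 0.0045 0.0365]
tip [0.435  0.3213 0.012 ]
collar [0.4527 0.3823 0.012 ]
end [0.4694 0.4269 0.014 ]
tip [0.4341 0.3254 0.012 ]
collar [0.4533 0.379  0.012 ]
end [0.4659 0.4226 0.014 ]
tray [ 0.41739509 -0.24066996  0.024     ] [ 0.53576304 -0.26390626  0.024     ]
242 [226, 225, 224, 225, 134, 127, 185, 255, 255, 255, 255, 255, 255, 255, 255, 255, 255, 255, 255, 255, 255, 255, 255, 255, 255, 255, 255, 255, 255, 255, 248, 185, 150, 185, 209, 219, 225, 224, 224, 221, 208, 214, 221, 223]
265 [224, 219, 213, 216, 223, 227, 225, 220, 220, 218, 216, 217, 221, 246, 251, 253, 253, 254, 255, 255, 255, 255, 253, 251, 249, 244, 235, 224, 189, 139, 139, 143, 139, 197, 227, 222, 216, 218, 224, 222, 219, 215, 222, 222]
275 [220, 235, 226, 218, 216, 211, 218, 221, 220, 222, 222, 221, 229, 239, 249, 252, 253, 254, 254, 255, 255, 255, 253, 252, 250, 246, 239, 227, 200, 154, 142, 144, 143, 194, 226, 223, 216, 214, 206, 213, 219, 216, 217, 215]
285 [135, 140, 138, 139, 140, 137, 136, 138, 135, 135, 133, 133, 138, 227, 248, 251, 253, 254, 254, 255, 255, 255, 254, 252, 250, 248, 241, 231, 212, 158, 132, 131, 135, 135, 134, 136, 142, 156, 220, 222, 149, 138, 142, 144]
[143, 143, 144, 142, 142, 163, 162, 218, 255, 255, 255, 170, 173, 226, 255, 255, 255, 255, 255, 255, 255, 255, 255, 255, 255, 255, 255, 255, 255, 255, 251, 254, 255, 255, 255, 255, 255, 255, 255, 255, 255, 255, 255, 255, 255, 255, 255, 255, 255, 255, 255, 255, 255, 255, 255, 255, 255, 255, 255, 255, 255, 255, 255, 255, 255, 255, 255, 255, 255, 255, 255, 255, 255, 169, 186, 254, 255, 255, 255, 255, 255, 205, 171, 176, 177, 175, 171, 169, 167, 167, 245, 255, 255, 218, 210, 219, 215, 217, 202, 215]
```

Run:
```python
from h import *
goal([.590,.0045,.06],down(np.radians(177.7)))
```

```text
shift [-0.362 -0.256  1.089] turn [-0.    -0.009  0.002]
```

>>> {"name": "move_arm", "arguments": {"rows": [[[-0.2,-0.14,0.1],[0,0,0]],[[-0.36,-0.256,0.3],[0,0,0]],[[-0.36,-0.256,0.6],[0,0,0]],[[-0.36,-0.256,0.8],[0,0,0]],[[-0.36,-0.256,0.9],[0,0,0]],[[-0.36,-0.256,0.9],[0,0,0]]], "gripper": 0.5}}

```text
clock: 8.75
tool_pos: [0.5955, 0.0041, 0.0894]
eef_rot: [-0.062, -3.139, -0.0]
force: [0.1, 0.3, 0.3]
finger_gap: 0.502
finger_force: 0.0
```

Run:
```python
from h import *
print(bot.get_obs()["tool_pos"],bot.get_obs()["finger_gap"])
goal([.590,.0045,.018],down(np.radians(177.7)))
```

```text
[0.59552411 0.004092   0.08944989] 0.5024010164436348
shift [0.036 0.001 0.476] turn [-0.    -0.003  0.001]
```

>>> {"name": "move_arm", "arguments": {"rows": [[[0.03,0,0.15],[0,0,0]],[[0.03,0,0.3],[0,0,0]],[[0.03,0,0.4],[0,0,0]],[[0.03,0,0.47],[0,0,0]],[[0.03,0,0.47],[0,0,0]]]}}

```text
clock: 9.25
tool_pos: [0.5913, 0.0045, 0.0209]
eef_rot: [0.061, 3.141, -0.0]
force: [-0.5, 0.8, -0.2]
finger_gap: 0.496
finger_force: 0.0
```

>>> {"name": "move_arm", "arguments": {"rows": [[[0,0,0],[0,0,0]],[[0,0,0],[0,0,0]],[[0,0,0],[0,0,0]],[[0,0,0],[0,0,0]],[[0,0,0],[0,0,0]],[[0,0,0],[0,0,0]],[[0,0,0],[0,0,0]]], "gripper": 0.9, "squeeze": 20}}

```text
clock: 9.95
tool_pos: [0.5909, 0.0045, 0.0218]
eef_rot: [0.061, 3.14, -0.0]
force: [0.5, 0.2, 6.3]
finger_gap: 0.185
finger_force: 20.0
```

>>> {"name": "move_arm", "arguments": {"rows": [[[0,0,0],[0,0,0]],[[0,0,0],[0,0,0]],[[0,0,0.02],[0,0,0]],[[0,0,0.02],[0,0,0]]], "gripper": 0.6}}

```text
clock: 10.35
tool_pos: [0.5898, 0.0047, 0.0174]
eef_rot: [-0.061, -3.14, -0.0]
force: [0.5, 0.1, -0.3]
finger_gap: 0.399
finger_force: 0.0
```

>>> {"name": "move_arm", "arguments": {"rows": [[[0,0,0.003],[0,0,0]],[[0,0,0.003],[0,0,0]],[[0,0,0.003],[0,0,0]],[[0,0,0.003],[0,0,0]],[[0,0,0.003],[0,0,0]],[[0,0,0.003],[0,0,0]]], "gripper": 0.9, "squeeze": 25}}

```text
clock: 10.95
tool_pos: [0.5902, 0.0046, 0.0175]
eef_rot: [-0.061, -3.141, 0.0]
force: [0.0, -0.5, -1.4]
finger_gap: 0.187
finger_force: 25.0
```

>>> {"name": "move_arm", "arguments": {"rows": [[[0,0,-0.05],[0,0,0]],[[0,0,-0.15],[0,0,0]],[[0,0,-0.35],[0,0,0]],[[0,0,-0.6],[0,0,0]],[[0,0,-0.8],[0,0,0]],[[0.2,-0.2,-0.8],[0,0,0]],[[0.4,-0.4,-0.8],[0,0,0]],[[0.5,-0.6,-0.8],[0,0,0]],[[0.6,-0.85,-0.8],[0,0,0.08]],[[0.7,-0.98,-0.8],[0,0,0.155]]]}}

```text
clock: 11.95
tool_pos: [0.4792, -0.1404, 0.1384]
eef_rot: [0.257, 3.13, -0.002]
force: [-0.3, -0.0, -1.9]
finger_gap: 0.183
finger_force: 25.0
```

Run:
```python
from h import *
o=bot.get_obs(); print(o["tool_pos"],o["finger_gap"],o["finger_force"],o["force"])
goal([.461,-.354,.08],down(np.radians(180-9.2)))
```

```text
[ 0.47918506 -0.14044783  0.1384401 ] 0.18303021663225902 24.99880313873291 [-0.32168016 -0.01542637 -1.91713156]
shift [-0.112 -1.424  0.392] turn [-0.002  0.002 -0.004]
```

>>> {"name": "move_arm", "arguments": {"rows": [[[-0.02,-0.25,0],[0,0,0]],[[-0.05,-0.55,0],[0,0,0]],[[-0.08,-0.8,0],[0,0,0]],[[-0.1,-0.95,0],[0,0,0]]]}}

```text
clock: 12.35
tool_pos: [0.4716, -0.2843, 0.1384]
eef_rot: [0.255, 3.13, -0.003]
force: [0.5, -0.6, -2.9]
finger_gap: 0.189
finger_force: 25.0
```

>>> {"name": "move_arm", "arguments": {"rows": [[[0,-0.2,0],[0,0,0]],[[0,-0.4,0],[0,0,0]],[[0,-0.46,0.1],[0,0,0]],[[0,-0.46,0.3],[0,0,0]],[[0,-0.46,0.3],[0,0,0]]]}}

```text
clock: 12.85
tool_pos: [0.458, -0.3466, 0.0891]
eef_rot: [-0.253, -3.125, -0.008]
force: [-1.5, 0.7, -0.5]
finger_gap: 0.188
finger_force: 25.0
```

Run:
```python
from h import *
import pickle
M=snap("wrist","w4.png"); pickle.dump(M,open("w4.pkl","wb"))
o=bot.get_obs(); print(o["tool_pos"],o["finger_gap"],o["force"])
b=imaging.read_camera("top")[:,:,::-1]; cv2.imwrite("pics/t4.png",b)
goal([.461,-.354,.03],down(np.radians(180-9.2)))
# tray white rim fit in wrist
g=cv2.imread("pics/raw_w4.png"); m=((g.min(2)>150)).astype(np.uint8)
for c in sorted(cv2.findContours(m,0,2)[0],key=cv2.contourArea)[-3:]:
    print(cv2.contourArea(c),cv2.boundingRect(c),cv2.approxPolyDP(c,8,True)[:,0].tolist())
```

```text
[ 0.45879821 -0.34704336  0.09067235] 0.18738487696773426 [ 0.51432597 -0.00248298 -0.32983937]
shift [-0.015 -0.04   0.413] turn [ 0.002 -0.003  0.   ]
848.0 (300, 319, 35, 42) [[334, 319], [312, 341], [301, 332], [304, 356], [330, 356]]
7077.5 (336, 204, 91, 112) [[426, 206], [345, 222], [350, 257], [336, 278], [354, 278], [366, 313], [416, 312]]
12376.0 (160, 165, 139, 158) [[162, 167], [177, 322], [165, 174], [183, 179], [194, 313], [268, 313], [280, 279], [298, 278], [287, 262], [294, 212], [241, 205], [227, 217], [216, 172]]
```

Run:
```python
from h import *
import pickle
M=pickle.load(open("w4.pkl","rb"))
for uv in ((162,167),(177,322)): print(uv,onz("wrist",*uv,.024,M).round(4))
print((426,206),onz("wrist",426,206,.003,M).round(4),onz("wrist",416,312,.003,M).round(4))
g=cv2.cvtColor(cv2.imread("pics/raw_w4.png"),6)
print(g[240,400:500:2].tolist()); print(g[100:240:3,400].tolist()); print(g[100:240:3,230].tolist())
c,s=np.cos(np.radians(-9.2)),np.sin(np.radians(-9.2))
for dx in(-.06,.06):
  for dy in(-.09,.09):
    P=[.461+c*dx-s*dy,-.354+s*dx+c*dy,.024]; print(np.round(P,3),proj("wrist",P,M).round(0))
```

```text
(162, 167) [ 0.3846 -0.4359  0.024 ]
(177, 322) [ 0.4942 -0.456   0.024 ]
(426, 206) [ 0.4433 -0.2667  0.003 ] [ 0.5246 -0.2803  0.003 ]
[236, 235, 235, 236, 235, 235, 235, 235, 235, 235, 235, 236, 178, 127, 131, 126, 158, 174, 236, 237, 157, 78, 79, 77, 77, 74, 72, 71, 69, 69, 69, 65, 62, 58, 60, 59, 60, 61, 63, 61, 63, 62, 62, 63, 63, 62, 59, 58, 56, 63]
[29, 30, 32, 30, 33, 32, 33, 33, 35, 37, 38, 38, 39, 40, 42, 43, 45, 44, 45, 49, 50, 62, 128, 126, 149, 241, 130, 134, 135, 134, 149, 203, 135, 134, 134, 198, 232, 235, 235, 236, 239, 238, 238, 238, 237, 236, 236]
[53, 48, 34, 36, 35, 38, 41, 43, 41, 43, 45, 45, 45, 48, 48, 52, 54, 54, 55, 56, 58, 89, 138, 125, 131, 131, 131, 134, 135, 134, 134, 137, 138, 140, 137, 141, 139, 140, 141, 246, 242, 241, 238, 241, 239, 241, 240]
[ 0.387 -0.433  0.024] [[167. 170.]]
[ 0.416 -0.256  0.024] [[447. 169.]]
[ 0.506 -0.452  0.024] [[186. 335.]]
[ 0.535 -0.275  0.024] [[431. 335.]]
```

>>> {"name": "move_arm", "arguments": {"rows": [[[-0.01,-0.04,0.2],[0,0,0]],[[-0.01,-0.04,0.35],[0,0,0]],[[-0.01,-0.04,0.45],[0,0,0]],[[-0.01,-0.04,0.52],[0,0,0]],[[-0.01,-0.04,0.55],[0,0,0]],[[-0.01,-0.04,0.55],[0,0,0]]]}}

```text
clock: 13.55
tool_pos: [0.4615, -0.3554, 0.0104]
eef_rot: [0.251, 3.131, -0.0]
force: [0.3, 0.7, -0.8]
finger_gap: 0.185
finger_force: 25.0
```

>>> {"name": "move_arm", "arguments": {"rows": [[[0,0,0.015],[0,0,0]],[[0,0,0.03],[0,0,0]],[[0,0,0.03],[0,0,0]]]}}

```text
clock: 13.85
tool_pos: [0.4613, -0.3556, 0.0059]
eef_rot: [0.252, 3.131, -0.001]
force: [-0.4, -0.4, -1.3]
finger_gap: 0.189
finger_force: 25.0
```

>>> {"name": "move_arm", "arguments": {"rows": [[[0,0,0.01],[0,0,0]],[[0,0,0.01],[0,0,0]],[[0,0,0.01],[0,0,0]]]}}

```text
clock: 14.15
tool_pos: [0.4614, -0.3558, 0.0045]
eef_rot: [0.252, 3.131, -0.001]
force: [-0.1, -0.1, 2.5]
finger_gap: 0.181
finger_force: 25.0
```

>>> {"name": "move_arm", "arguments": {"rows": [[[0,0,0],[0,0,0]],[[0,0,0],[0,0,0]],[[0,0,0],[0,0,0]],[[0,0,0],[0,0,0]]], "gripper": 0.55}}

```text
clock: 14.55
tool_pos: [0.4611, -0.3555, 0.0041]
eef_rot: [-0.252, -3.131, -0.0]
force: [-0.3, 0.1, 0.2]
finger_gap: 0.447
finger_force: 0.0
```

>>> {"name": "move_arm", "arguments": {"rows": [[[0,0,-0.1],[0,0,0]],[[0,0,-0.3],[0,0,0]],[[0,0,-0.6],[0,0,0]],[[0,0,-0.9],[0,0,0]],[[0,0,-0.98],[0,0,-0.153]]]}}

```text
clock: 15.05
tool_pos: [0.4633, -0.3576, 0.1562]
eef_rot: [0.061, 3.135, -0.009]
force: [0.8, -1.0, -0.0]
finger_gap: 0.45
finger_force: 0.0
```

Run:
```python
from h import *
import pickle
M=snap("wrist","w5.png"); pickle.dump(M,open("w5.pkl","wb"))
o=bot.get_obs(); print(o["tool_pos"],o["finger_gap"],o["force"],o["joints"])
g=cv2.imread("pics/raw_w5.png").min(2).astype(int)
c=proj("wrist",[.461,-.355,.015],M)[0]; print("expect mid",c)
u,v=c.astype(int)
print(g[v-60:v+60:4,u].tolist()); print(g[v,u-40:u+40:3].tolist())
goal([.66,-.10,.33],down(np.radians(177.7)))
```

```text
[ 0.46339034 -0.35765482  0.15621686] 0.44801694821629445 [0.30455695 0.26549248 0.97204127] [-7.75186359e-01  4.00543725e-01  1.62627376e+00 -1.93925695e-04
  1.10654203e+00 -2.31565281e+00]
expect mid [321.31740141 220.05503695]
[124, 124, 118, 119, 128, 131, 132, 252, 247, 192, 228, 235, 241, 246, 251, 250, 244, 233, 219, 205, 209, 205, 204, 120, 228, 208, 208, 203, 198, 146]
[239, 239, 239, 239, 239, 239, 239, 239, 238, 239, 171, 201, 218, 247, 213, 196, 164, 239, 234, 234, 234, 233, 233, 233, 234, 232, 231]
shift [-1.265  1.75  -1.161] turn [-0.007  0.008  0.013]
```

The probe lies on the tray floor where expected. Now back to the lid's tongue, keeping clear of the green rack.

>>> {"name": "move_arm", "arguments": {"rows": [[[0,0.1,-0.3],[0,0,0]],[[0,0.35,-0.6],[0,0,0]],[[-0.05,0.65,-0.85],[0,0,0]],[[-0.1,0.98,-0.98],[0,0,0]]], "gripper": 0}}

```text
clock: 15.5
tool_pos: [0.479, -0.227, 0.2907]
eef_rot: [0.07, 3.139, -0.002]
force: [0.7, -0.7, -0.5]
finger_gap: 0.777
finger_force: 0.0
```

>>> {"name": "move_arm", "arguments": {"rows": [[[-0.1,0.33,-0.1],[0,0,0]],[[-0.2,0.66,-0.2],[0,0,0]],[[-0.3,0.98,-0.2],[0,0,0]]]}}

```text
clock: 15.8
tool_pos: [0.5278, -0.088, 0.3199]
eef_rot: [0.068, 3.139, -0.001]
force: [1.4, 0.1, -0.1]
finger_gap: 0.997
finger_force: 0.0
```

>>> {"name": "move_arm", "arguments": {"rows": [[[-0.2,0.3,0],[0,0,0]],[[-0.4,0.6,0],[0,0,0]],[[-0.6,0.8,0],[0,0,0]],[[-0.8,0.93,0],[0,0,0]],[[-0.8,0.93,0],[0,0,0]]]}}

```text
clock: 16.3
tool_pos: [0.6551, 0.0481, 0.3164]
eef_rot: [-0.061, -3.14, -0.001]
force: [-0.7, -0.3, -0.0]
finger_gap: 1.0
finger_force: 0.0
```

Run:
```python
from h import *
o=bot.get_obs(); print(o["tool_pos"],o["clock"])
goal([.797,.0795,.325],down(np.radians(177.7)))
```

```text
[0.65513866 0.04808564 0.31637001] 16.3
shift [-0.937  0.246 -0.058] turn [ 0.001 -0.001  0.001]
```

>>> {"name": "move_arm", "arguments": {"rows": [[[-0.3,0.24,-0.06],[0,0,0]],[[-0.6,0.24,-0.06],[0,0,0]],[[-0.85,0.24,-0.06],[0,0,0]],[[-0.937,0.24,-0.06],[0,0,0]],[[-0.937,0.24,-0.06],[0,0,0]]]}}

```text
clock: 16.8
tool_pos: [0.7951, 0.0743, 0.3248]
eef_rot: [-0.067, -3.138, 0.001]
force: [-0.6, 0.9, -0.8]
finger_gap: 1.001
finger_force: 0.0
```

>>> {"name": "move_arm", "arguments": {"rows": [[[0,0,0.3],[0,0,0]],[[0,0,0.55],[0,0,0]],[[0,0,0.75],[0,0,0]],[[0,0,0.82],[0,0,0]],[[0,0,0.82],[0,0,0]]]}}

```text
clock: 17.3
tool_pos: [0.7922, 0.0749, 0.203]
eef_rot: [-0.065, -3.136, 0.001]
force: [-0.7, -0.9, 0.8]
finger_gap: 0.999
finger_force: 0.0
```

>>> {"name": "move_arm", "arguments": {"rows": [[[0,0,0],[0,0,0]],[[0,0,0],[0,0,0]],[[0,0,0],[0,0,0]],[[0,0,0],[0,0,0]],[[0,0,0],[0,0,0]],[[0,0,0],[0,0,0]],[[0,0,0],[0,0,0]]], "gripper": 0.6, "squeeze": 25}}

```text
clock: 18.0
tool_pos: [0.7949, 0.0793, 0.2054]
eef_rot: [0.061, 3.14, 0.009]
force: [0.5, 9.5, 1.6]
finger_gap: 0.488
finger_force: 25.0
```

>>> {"name": "move_arm", "arguments": {"rows": [[[0,0.02,0],[0,0,0]],[[0.145,0.02,-0.075],[0,0,0]],[[0.306,0.02,-0.135],[0,0,0]],[[0.474,0.02,-0.175],[0,0,0]],[[0.645,0.02,-0.195],[0,0,0]],[[0.818,0.02,-0.193],[0,0,0]],[[0.989,0.02,-0.171],[0,0,0]],[[0.989,0.02,-0.171],[0,0,0]]]}}

```text
clock: 18.8
tool_pos: [0.643, 0.0853, 0.2297]
eef_rot: [-0.063, -3.137, -0.001]
force: [-1.2, 3.4, -4.2]
finger_gap: 0.498
finger_force: 25.0
```

>>> {"name": "move_arm", "arguments": {"rows": [[[0.167,0,0.043],[0,0,0]],[[0.327,0,0.107],[0,0,0]],[[0.479,0,0.189],[0,0,0]],[[0.62,0,0.289],[0,0,0]],[[0.747,0,0.405],[0,0,0]],[[0.859,0,0.537],[0,0,0]],[[0.955,0,0.681],[0,0,0]],[[0.955,0,0.681],[0,0,0]]]}}

```text
clock: 19.6
tool_pos: [0.5027, 0.0908, 0.1268]
eef_rot: [-0.064, -3.14, -0.001]
force: [-1.6, 5.6, -2.1]
finger_gap: 0.496
finger_force: 25.0
```

>>> {"name": "move_arm", "arguments": {"rows": [[[0.04,0,0.066],[0,0,0]],[[0.067,0,0.132],[0,0,0]],[[0.095,0,0.2],[0,0,0]],[[0.12,0,0.27],[0,0,0]],[[0.138,0,0.33],[0,0,0]],[[0.153,0,0.389],[0,0,0]],[[0.153,0,0.389],[0,0,0]]]}}

```text
clock: 20.3
tool_pos: [0.4814, 0.0916, 0.0692]
eef_rot: [0.064, 3.14, 0.001]
force: [0.7, 5.4, -1.2]
finger_gap: 0.504
finger_force: 25.0
```

>>> {"name": "move_arm", "arguments": {"rows": [[[0.007,0,0.03],[0,0,0]],[[0.014,0,0.06],[0,0,0]],[[0.014,0,0.06],[0,0,0]]]}}

```text
clock: 20.6
tool_pos: [0.4798, 0.0917, 0.0607]
eef_rot: [0.064, 3.14, 0.001]
force: [-0.2, 6.1, -1.8]
finger_gap: 0.502
finger_force: 25.0
```

>>> {"name": "move_arm", "arguments": {"rows": [[[0.003,0,0.03],[0,0,0]],[[0.006,0,0.06],[0,0,0]],[[0.006,0,0.06],[0,0,0]]]}}

```text
clock: 20.9
tool_pos: [0.4794, 0.0917, 0.053]
eef_rot: [0.064, 3.139, 0.001]
force: [-2.4, 4.3, 11.9]
finger_gap: 0.501
finger_force: 25.0
```

>>> {"name": "move_arm", "arguments": {"rows": [[[0,0,0.015],[0,0,0]],[[0,0,0.015],[0,0,0]],[[0,0,0.015],[0,0,0]]]}}

```text
clock: 21.2
tool_pos: [0.4799, 0.0917, 0.052]
eef_rot: [0.064, 3.137, 0.001]
force: [-4.9, 4.3, 25.3]
finger_gap: 0.498
finger_force: 25.0
```

>>> {"name": "move_arm", "arguments": {"rows": [[[0,0,0],[0,0,0]],[[0,0,0],[0,0,0]],[[0,0,0],[0,0,0]],[[0,0,0],[0,0,0]],[[0,0,0],[0,0,0]]], "gripper": 0.2}}

```text
clock: 21.7
tool_pos: [0.4772, 0.091, 0.0495]
eef_rot: [-0.064, -3.14, 0.0]
force: [0.1, 0.1, 1.1]
finger_gap: 0.801
finger_force: 0.0
```

>>> {"name": "move_arm", "arguments": {"rows": [[[0,0,-0.2],[0,0,0]],[[0,0,-0.5],[0,0,0]],[[0.1,0,-0.8],[0,0,0]],[[0.34,0.05,-0.98],[0,0,0]],[[0.34,0.05,-0.98],[0,0,0]],[[0.34,0.05,-0.98],[0,0,0]]]}}

```text
clock: 22.3
tool_pos: [0.4266, 0.1008, 0.1973]
eef_rot: [0.063, 3.139, -0.0]
force: [0.2, 0.2, -0.1]
finger_gap: 0.797
finger_force: 0.0
```

Run:
```python
from fit import *
M=snap("wrist","w6.png"); pickle.dump(M,open("w6.pkl","wb"))
o=bot.get_obs(); print(o["tool_pos"],o["clock"],o["finger_gap"])
# compare lid appearance with first view: tongue edges/tip
g=cv2.cvtColor(cv2.imread("pics/raw_w6.png"),6)
p=[.5953,.0873,-.040,0]
q=proj("wrist",lidpt(p,[[-.137,-.022,.076],[-.137,.022,.076],[-.086,0,.076],[-.086,-.128,.061],[-.086,.128,.061]]),M); print(q.round(1))
u=int(q[:2,0].mean()); v=int(q[:2,1].mean())
print("col",v-30,g[v-30:v+30,u].tolist())
for r in (v+20,v+40): print(r,q[0,0].round()-10,g[r,int(q[0,0])-12:int(q[0,0])+12].tolist(),int(q[1,0])-12,g[r,int(q[1,0])-12:int(q[1,0])+12].tolist())
```

```text
[0.42685665 0.10069968 0.19653004] 22.35 0.7996197806835891
[[282.3 267.7]
 [336.2 267.7]
 [309.7 322.5]
 [175.5 310.8]
 [446.4 311.2]]
col 237 [61, 61, 58, 61, 62, 65, 67, 68, 68, 67, 65, 61, 56, 132, 166, 173, 172, 172, 170, 172, 172, 173, 174, 175, 181, 104, 50, 55, 57, 56, 61, 73, 105, 135, 157, 152, 150, 151, 152, 123, 129, 156, 152, 147, 147, 147, 146, 150, 101, 144, 153, 147, 143, 144, 144, 143, 137, 125, 151, 148]
287 272.0 [70, 70, 70, 71, 70, 70, 70, 70, 68, 66, 68, 71, 73, 69, 80, 126, 160, 155, 157, 160, 159, 159, 158, 160] 324 [147, 147, 147, 146, 146, 145, 143, 135, 131, 102, 76, 65, 66, 70, 70, 70, 69, 70, 68, 68, 68, 67, 70, 70]
307 272.0 [120, 120, 119, 120, 120, 121, 121, 120, 120, 120, 119, 120, 120, 123, 79, 103, 135, 149, 150, 149, 147, 146, 147, 146] 324 [128, 129, 129, 128, 126, 127, 127, 125, 115, 97, 70, 109, 121, 121, 122, 121, 121, 121, 121, 120, 121, 121, 120, 121]
```

The measured tongue position matches a fully shut lid: the tip row is 268 against 267.7 predicted, and its centre is as expected. The hasp bore is at about (0.473, 0.092, 0.044). Next, the pin.

>>> {"name": "move_arm", "arguments": {"rows": [[[0,0.33,0],[0,0,0.19]],[[0,0.66,0],[0,0,0.38]],[[-0.05,0.98,0],[0,0,0.57]],[[-0.05,0.98,0],[0,0,0.76]],[[-0.05,0.98,0],[0,0,0.95]],[[-0.05,0.98,0],[0,0,1]]], "gripper": 0.6}}

```text
clock: 22.95
tool_pos: [0.4403, 0.248, 0.1946]
eef_rot: [-1.266, -2.873, 0.004]
force: [-0.0, -0.8, -0.0]
finger_gap: 0.397
finger_force: 0.0
```

Run:
```python
from h import *
o=bot.get_obs(); print(o["tool_pos"],o["clock"],o["finger_gap"])
goal([.460,.402,.15],down(np.radians(72)))
```

```text
[0.44034543 0.24796878 0.19461378] 22.95 0.39680709954398014
shift [0.669 0.791 0.296] turn [-4.000e-03  1.000e-03  1.343e+00]
```

>>> {"name": "move_arm", "arguments": {"rows": [[[0.2,0.26,0],[0,0,0.19]],[[0.45,0.52,0],[0,0,0.38]],[[0.6,0.75,0],[0,0,0.57]],[[0.67,0.79,0],[0,0,0.76]],[[0.67,0.79,0],[0,0,0.95]],[[0.67,0.79,0],[0,0,1]]]}}

```text
clock: 23.55
tool_pos: [0.4592, 0.4021, 0.1939]
eef_rot: [-2.27, -2.171, 0.005]
force: [0.4, -0.2, -0.5]
finger_gap: 0.4
finger_force: 0.0
```

>>> {"name": "move_arm", "arguments": {"rows": [[[0,0,0.05],[0,0,0.17]],[[0,0,0.1],[0,0,0.34]],[[0,0,0.1],[0,0,0.34]],[[0,0,0.1],[0,0,0.34]]]}}

```text
clock: 23.95
tool_pos: [0.4591, 0.4012, 0.1801]
eef_rot: [2.532, 1.859, -0.004]
force: [-0.4, 0.2, 0.1]
finger_gap: 0.401
finger_force: 0.0
```

Run:
```python
from h import *
import pickle
M=snap("wrist","w7.png"); pickle.dump(M,open("w7.pkl","wb"))
o=bot.get_obs(); print(o["tool_pos"],o["eef_rot"],o["clock"])
d=np.array([-.311,-.95,0]); c=np.array([.460,.402,.012])
q=proj("wrist",[c-.022*d,c,c+.024*d,c+.05*d,c+.082*d],M); print("pred end,ctr,collar,mid,tip",q.round(0).tolist())
g=cv2.imread("pics/raw_w7.png"); m=(g.min(2)>110).astype(np.uint8)
x0,y0=(q.min(0)-35).astype(int); x1,y1=(q.max(0)+35).astype(int); x0=max(x0,0);y0=max(y0,0)
n,l,s,ce=cv2.connectedComponentsWithStats(m[y0:y1,x0:x1])
for i in range(1,n):
    if s[i,4]>60: print(s[i]+[x0,y0,0,0,0],ce[i]+[x0,y0],cv2.minAreaRect(np.argwhere(l==i)[:,::-1].astype(np.float32)+np.float32([x0,y0])))
```

```text
[0.45930624 0.40139681 0.18069634] [ 2.53270698e+00  1.85860375e+00 -2.44303872e-03] 24.0
pred end,ctr,collar,mid,tip [[317.0, 193.0], [317.0, 217.0], [316.0, 242.0], [316.0, 268.0], [316.0, 299.0]]
[306 239  25  62 727] [317.36451169 266.52957359] ((318.0, 269.5), (61.0, 24.0), 90.0)
```

Run:
```python
from h import *
import pickle
M=pickle.load(open("w7.pkl","rb")); g=cv2.imread("pics/raw_w7.png"); m=(g.min(2)>110)
L=[(r,np.flatnonzero(m[r,300:336])+300) for r in range(239,301,4)]
for r,c in L: print(r,c.min() if len(c) else None,c.max() if len(c) else None,end="; ")
pts=np.array([onz("wrist",(c.min()+c.max())/2,r,.012,M) for r,c in L if len(c)]); k=pts[2:-2]
a=np.polyfit(k[:,1],k[:,0],1); print("\nheading",np.degrees(np.arctan2(1,a[0]))); print("x at y=.402",np.polyval(a,.402)); print(pts[[0,1,-1]].round(4))
b=g[170:240,300:336].max(2).astype(int); print([int(v) for v in b[::4,17]]); print(b[45].tolist())
```

```text
239 309 326; 243 306 330; 247 309 328; 251 313 323; 255 312 323; 259 312 323; 263 312 323; 267 312 323; 271 312 322; 275 312 322; 279 312 322; 283 312 322; 287 312 322; 291 312 322; 295 312 321; 299 314 318; 
heading 70.983882628754
x at y=.402 0.46216175981767504
[[0.4545 0.3818 0.012 ]
 [0.4538 0.378  0.012 ]
 [0.4347 0.3238 0.012 ]]
[87, 81, 82, 81, 85, 87, 47, 49, 51, 50, 48, 50, 51, 53, 51, 52, 52, 53]
[58, 59, 61, 61, 62, 61, 59, 56, 58, 57, 56, 58, 49, 48, 49, 48, 49, 50, 51, 48, 50, 134, 118, 92, 67, 67, 82, 92, 89, 87, 88, 88, 90, 95, 91, 88]
```

>>> {"name": "move_arm", "arguments": {"rows": [[[0,0.008,0.3],[0,0,0.02]],[[0,0.008,0.55],[0,0,0.02]],[[0,0.008,0.8],[0,0,0.02]],[[0,0.008,0.95],[0,0,0.02]],[[0,0.008,1],[0,0,0.02]],[[0,0.008,1],[0,0,0.02]]]}}

```text
clock: 24.6
tool_pos: [0.4599, 0.4009, 0.0309]
eef_rot: [2.549, 1.836, -0.003]
force: [-0.5, -0.4, -0.1]
finger_gap: 0.4
finger_force: 0.0
```

Run:
```python
from h import *
o=bot.get_obs(); print(o["tool_pos"],o["clock"],o["finger_gap"])
goal([.4605,.401,.0045],down(np.radians(71.3)))
```

```text
[0.45992089 0.40089793 0.03094652] 24.6 0.3996705335130216
shift [0.002 0.004 0.176] turn [-0.001  0.002  0.005]
```

>>> {"name": "move_arm", "arguments": {"rows": [[[0,0.004,0.06],[0,0,0]],[[0,0.004,0.12],[0,0,0]],[[0,0.004,0.165],[0,0,0]],[[0,0.004,0.175],[0,0,0]],[[0,0.004,0.175],[0,0,0]]]}}

```text
clock: 25.1
tool_pos: [0.4606, 0.4009, 0.0053]
eef_rot: [2.55, 1.835, -0.001]
force: [-0.3, 1.2, 0.4]
finger_gap: 0.403
finger_force: 0.0
```

>>> {"name": "move_arm", "arguments": {"rows": [[[0,0.004,0],[0,0,0]],[[0,0.004,0],[0,0,0]],[[0,0.004,0],[0,0,0]],[[0,0.004,0],[0,0,0]],[[0,0.004,0],[0,0,0]],[[0,0.004,0],[0,0,0]]], "gripper": 0.95, "squeeze": 30}}

```text
clock: 25.7
tool_pos: [0.4615, 0.4009, 0.0057]
eef_rot: [2.55, 1.835, 0.001]
force: [-0.8, -0.7, 2.8]
finger_gap: 0.136
finger_force: 30.0
```

>>> {"name": "move_arm", "arguments": {"rows": [[[0,0,-0.1],[0,0,0]],[[0,0,-0.25],[0,0,0]],[[0,0,-0.45],[0,0,0]],[[-0.3,0,-0.45],[0,0,-0.1]],[[-0.6,0,-0.45],[0,0,-0.25]],[[-0.8,0,-0.45],[0,0,-0.364]],[[-0.8,0,-0.45],[0,0,-0.364]]]}}

```text
clock: 26.4
tool_pos: [0.4203, 0.2835, 0.0735]
eef_rot: [-2.262, -2.179, 0.006]
force: [0.7, 0.3, -0.6]
finger_gap: 0.132
finger_force: 30.0
```

Run:
```python
from h import *
o=bot.get_obs(); print(o["tool_pos"],o["clock"],o["finger_gap"])
goal([.4786,.222,.0375],down(np.radians(87.8)))
```

```text
[0.42029985 0.28350825 0.07349195] 26.4 0.13226585361283746
shift [-0.395  0.404  0.24 ] turn [-0.004  0.003  0.001]
```

>>> {"name": "move_arm", "arguments": {"rows": [[[-0.1,0.2,0],[0,0,0]],[[-0.25,0.36,0.05],[0,0,0]],[[-0.37,0.404,0.15],[0,0,0]],[[-0.395,0.404,0.23],[0,0,0]],[[-0.395,0.404,0.24],[0,0,0]],[[-0.395,0.404,0.24],[0,0,0]]]}}

```text
clock: 27.0
tool_pos: [0.4808, 0.2263, 0.0368]
eef_rot: [-2.262, -2.179, 0.001]
force: [-0.3, -0.3, 0.4]
finger_gap: 0.136
finger_force: 30.0
```

Run:
```python
from fit import *
M=snap("wrist","w8.png"); pickle.dump(M,open("w8.pkl","wb"))
o=bot.get_obs(); print(o["tool_pos"],o["eef_rot"],o["clock"],o["finger_gap"])
a=cv2.imread("pics/raw_w8.png"); s=imaging.read_camera("side")[:,:,::-1]; cv2.imwrite("pics/s8.png",s)
p=[.5953,.0873,-.039,0]
print("lug",proj("wrist",case(p,[[-.136,.02,.058],[-.136,.013,.058],[-.086,.02,.058],[-.122,.02,.044],[-.136,.02,.03]]),M).round(1).tolist())
print("side bore",proj("side",case(p,[[-.122,.02,.044]])).round(1), "case corner side",proj("side",case(p,[[-.086,.128,.061]])).round(1))
cv2.imwrite("pics/v8.png",np.hstack([crop(a,220,170,200,200,2),crop(s,260,220,130,200,2)[:, :]]))
goal([.4786,.222,.0375],down(np.radians(87.8)))
```

```text
[0.48113036 0.22647662 0.0371643 ] [-2.26180080e+00 -2.17988373e+00  2.24131249e-04] 27.05 0.13072358033645928
lug [[287.7, 480.6], [288.2, 486.9], [371.4, 479.6], [311.5, 464.0], [290.2, 447.8]]
side bore [[323.2 274.8]] case corner side [[288.5 290.7]]
shift [-0.031 -0.017 -0.001] turn [ 0.    -0.     0.002]
```

View pics/v8.png

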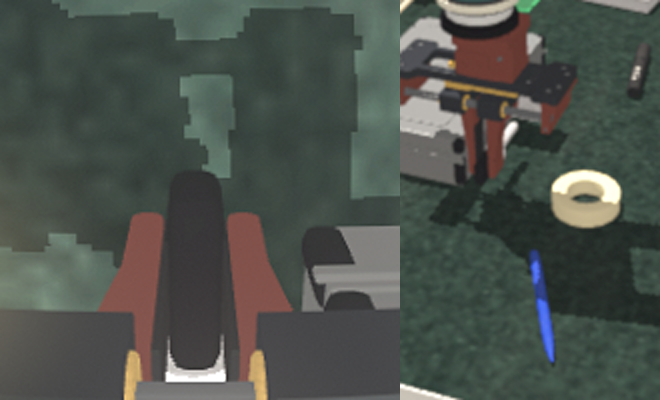

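The pin is held straight. In raw wrist pixels the handle end is at row ~257 and the case's front-left corner is near (371,284). I'll check that corner and the handle end against the model.

Run:
```python
from fit import *
M=pickle.load(open("w8.pkl","rb")); p=[.5953,.0873,-.039,0]
print("corners",proj("wrist",case(p,[[-.086,.128,.061],[-.086,.128,.042],[-.086,.128,0],[-.05,.128,.061]]),M).round(1).tolist())
g=cv2.cvtColor(cv2.imread("pics/raw_w8.png"),6).astype(int)
for r in (288,295,305,315,322): print(r,g[r,362:384].tolist())
print("col 390",g[276:330:2,390].tolist(),"col 410",g[276:330:2,410].tolist())
t=bot.get_obs(); C=R.from_rotvec(t["eef_rot"]).as_matrix(); 
for back in (.018,.022,.026): print(back,proj("wrist",[t["tool_pos"]+C@[back,y,-.0185] for y in (-.006,.006)],M).round(1).tolist())
print("handle col",g[240:270:2,316].tolist(),"row300",g[300,296:340].tolist(),"row340",g[340,296:340].tolist())
```

```text
corners [[392.1, 333.9], [385.0, 313.7], [373.1, 280.2], [468.5, 330.0]]
288 [73, 72, 72, 74, 73, 74, 73, 74, 72, 67, 54, 54, 54, 53, 54, 54, 55, 55, 54, 55, 56, 54]
295 [74, 73, 72, 72, 72, 69, 70, 71, 67, 50, 52, 54, 54, 54, 55, 55, 55, 54, 55, 55, 54, 57]
305 [73, 72, 73, 74, 75, 74, 73, 73, 70, 72, 90, 101, 49, 58, 110, 132, 129, 130, 129, 128, 129, 129]
315 [69, 71, 74, 75, 75, 74, 75, 76, 74, 98, 120, 126, 125, 121, 101, 49, 54, 55, 57, 55, 88, 123]
322 [96, 97, 97, 81, 68, 69, 70, 71, 69, 114, 127, 124, 124, 124, 123, 126, 121, 94, 59, 68, 94, 52]
col 390 [70, 69, 68, 64, 134, 78, 54, 53, 56, 56, 55, 56, 57, 97, 130, 133, 147, 143, 129, 147, 61, 55, 55, 57, 58, 70, 71] col 410 [66, 66, 66, 60, 133, 129, 130, 129, 129, 130, 129, 129, 130, 129, 130, 140, 146, 135, 132, 146, 135, 129, 130, 130, 105, 71, 71]
0.018 [[300.8, 277.6], [329.7, 277.5]]
0.022 [[300.6, 268.6], [329.8, 268.5]]
0.026 [[300.4, 259.4], [329.9, 259.4]]
handle col [68, 70, 68, 67, 67, 68, 67, 64, 51, 53, 53, 53, 53, 53, 52] row300 [96, 95, 96, 89, 71, 61, 64, 63, 58, 55, 56, 58, 56, 57, 57, 58, 57, 58, 56, 57, 57, 56, 56, 57, 57, 58, 55, 57, 56, 58, 57, 56, 55, 55, 56, 60, 63, 63, 60, 85, 93, 96, 95, 95] row340 [74, 69, 68, 67, 69, 65, 65, 87, 130, 57, 61, 63, 64, 63, 64, 64, 64, 64, 64, 63, 64, 64, 64, 63, 64, 64, 63, 64, 64, 64, 64, 63, 61, 59, 104, 120, 62, 66, 67, 68, 69, 69, 68, 80]
```

>>> {"name": "move_arm", "arguments": {"rows": [[[0,-0.017,0],[0,0,0]],[[-0.08,-0.017,-0.001],[0,0,0]],[[-0.15,-0.017,-0.001],[0,0,0]],[[-0.15,-0.017,-0.001],[0,0,0]],[[-0.15,-0.017,-0.001],[0,0,0]]]}}

```text
clock: 27.6
tool_pos: [0.4782, 0.2026, 0.0373]
eef_rot: [2.264, 2.178, 0.0]
force: [0.2, 0.1, -0.9]
finger_gap: 0.139
finger_force: 30.0
```

Run:
```python
from h import *
o=bot.get_obs(); t=o["tool_pos"]; h=t[1]-.0922; print(t,"want x",.4734+.039*h,"h",h,o["force"])
goal([.4734+.039*h,t[1],.0375],down(np.radians(87.8)))
```

```text
[0.47821561 0.20259123 0.03729381] want x 0.47770525785060103 h 0.11039122693848838 [ 0.1958012   0.07149678 -0.86128448]
shift [-0.    -0.003 -0.001] turn [ 0. -0. -0.]
```

>>> {"name": "move_arm", "arguments": {"rows": [[[-0.03,-0.003,0],[0,0,0]],[[-0.06,-0.003,0],[0,0,0]],[[-0.09,-0.003,0],[0,0,0]],[[-0.11,-0.003,0],[0,0,0]],[[-0.11,-0.003,0],[0,0,0]]]}}

```text
clock: 28.1
tool_pos: [0.477, 0.1862, 0.0371]
eef_rot: [-2.263, -2.179, 0.001]
force: [0.7, 0.8, -0.3]
finger_gap: 0.134
finger_force: 30.0
```

>>> {"name": "move_arm", "arguments": {"rows": [[[-0.03,0,0],[0,0,0]],[[-0.06,0,0],[0,0,0]],[[-0.09,0,0],[0,0,0]],[[-0.11,0,0],[0,0,0]],[[-0.11,0,0],[0,0,0]]]}}

```text
clock: 28.6
tool_pos: [0.4764, 0.1697, 0.0371]
eef_rot: [-2.263, -2.179, 0.001]
force: [-0.0, 0.4, 0.1]
finger_gap: 0.136
finger_force: 30.0
```

>>> {"name": "move_arm", "arguments": {"rows": [[[-0.03,0,0],[0,0,0]],[[-0.06,0,0],[0,0,0]],[[-0.09,0,0],[0,0,0]],[[-0.12,0,0],[0,0,0]],[[-0.14,0,0],[0,0,0]],[[-0.14,0,0],[0,0,0]]]}}

```text
clock: 29.2
tool_pos: [0.4756, 0.1488, 0.0371]
eef_rot: [-2.263, -2.179, 0.0]
force: [0.5, 0.0, -0.6]
finger_gap: 0.134
finger_force: 30.0
```

>>> {"name": "move_arm", "arguments": {"rows": [[[-0.02,0,0],[0,0,0]],[[-0.04,0,0],[0,0,0]],[[-0.05,0,0],[0,0,0]],[[-0.05,0,0],[0,0,0]]]}}

```text
clock: 29.6
tool_pos: [0.4754, 0.1415, 0.0371]
eef_rot: [-2.263, -2.179, 0.0]
force: [-0.2, -0.8, -0.6]
finger_gap: 0.133
finger_force: 30.0
```

>>> {"name": "move_arm", "arguments": {"rows": [[[-0.01,0,0],[0,0,0]],[[-0.02,0,0],[0,0,0]],[[-0.02,0,0],[0,0,0]]]}}

```text
clock: 29.9
tool_pos: [0.4752, 0.1386, 0.0371]
eef_rot: [2.263, 2.179, -0.0]
force: [0.3, -0.7, -0.4]
finger_gap: 0.137
finger_force: 30.0
```

>>> {"name": "move_arm", "arguments": {"rows": [[[-0.01,0,0],[0,0,0]],[[-0.02,0,0],[0,0,0]],[[-0.02,0,0],[0,0,0]]]}}

```text
clock: 30.2
tool_pos: [0.4753, 0.1383, 0.0373]
eef_rot: [-2.263, -2.175, -0.005]
force: [-0.4, 14.4, -1.2]
finger_gap: 0.137
finger_force: 30.0
```

>>> {"name": "move_arm", "arguments": {"rows": [[[-0.01,0,0],[0,0,0]],[[-0.01,0,0],[0,0,0]]]}}

```text
clock: 30.4
tool_pos: [0.4754, 0.1382, 0.0373]
eef_rot: [-2.264, -2.173, -0.008]
force: [-0.7, 20.9, -1.3]
finger_gap: 0.131
finger_force: 30.0
```

>>> {"name": "move_arm", "arguments": {"rows": [[[0.005,0,0],[0,0,0]],[[0.005,0,0],[0,0,0]],[[0.005,0,0],[0,0,0]],[[0.005,0,0],[0,0,0]]], "gripper": 0.7}}

```text
clock: 30.8
tool_pos: [0.4751, 0.1346, 0.0371]
eef_rot: [2.263, 2.179, -0.0]
force: [-0.1, 0.4, -0.3]
finger_gap: 0.297
finger_force: 0.0
```

>>> {"name": "move_arm", "arguments": {"rows": [[[0,0,-0.1],[0,0,0]],[[0,0,-0.25],[0,0,0]],[[0,0,-0.5],[0,0,0]],[[0,0,-0.8],[0,0,0]],[[0.3,0,-0.98],[0,0,0]],[[0.6,0,-0.98],[0,0,0]],[[0.9,0,-0.98],[0,0,0]],[[0.9,0,-0.98],[0,0,0]]]}}

```text
clock: 31.6
tool_pos: [0.4808, 0.2743, 0.1848]
eef_rot: [-2.259, -2.183, -0.005]
force: [-0.2, -0.2, -0.4]
finger_gap: 0.304
finger_force: 0.0
```

Run:
```python
from fit import *
M=snap("wrist","w9.png"); pickle.dump(M,open("w9.pkl","wb"))
o=bot.get_obs(); print(o["tool_pos"],o["clock"],o["finger_gap"],o["force"])
g=cv2.cvtColor(cv2.imread("pics/raw_w9.png"),6).astype(int)
p=[.5953,.0873,-.039,0]
ax=case(p,[[-.122,y,z] for y,z in ((.024,.0565),(.026,.044),(.068,.056),(.046,.056),(-.02,.044),(-.033,.044))])
q=proj("wrist",ax,M); print(q.round(1).tolist())
u=int(q[3,0]); print("col",u,[(r,int(g[r,u])) for r in range(int(q[2,1])-20,min(479,int(q[0,1])+14),2)])
r=int(q[3,1]); print("row",r,g[r,u-24:u+24].tolist())
s=imaging.read_camera("side")[:,:,::-1]; cv2.imwrite("pics/s9.png",s)
# lid corner/tongue check in side vs start
s0=cv2.imread("pics/side0.png").astype(int); d=np.abs(s.astype(int)-s0).max(2); print("side diff case region",(d[225:310,225:300]>40).mean(), "pen/vials",(d[340:400,195:225]>40).mean())
P=proj("side",case(p,[[-.122,.026,.044],[-.122,.068,.044],[-.122,.068,.056]])).round(0); print(P.tolist())
```

```text
[0.48016049 0.27169466 0.1841871 ] 31.65 0.30374638659591574 [0.21098857 0.51610876 0.69917903]
[[314.5, 386.7], [314.5, 377.6], [314.5, 349.8], [314.5, 368.8], [314.5, 410.5], [314.5, 419.0]]
col 314 [(329, 79), (331, 86), (333, 78), (335, 43), (337, 44), (339, 45), (341, 47), (343, 55), (345, 76), (347, 83), (349, 82), (351, 83), (353, 80), (355, 80), (357, 82), (359, 79), (361, 83), (363, 83), (365, 85), (367, 91), (369, 92), (371, 87), (373, 93), (375, 91), (377, 94), (379, 92), (381, 93), (383, 94), (385, 93), (387, 93), (389, 95), (391, 92), (393, 92), (395, 52), (397, 43), (399, 43)]
row 368 [93, 94, 94, 94, 95, 93, 94, 93, 93, 93, 92, 95, 94, 94, 94, 93, 92, 92, 94, 92, 94, 93, 93, 91, 93, 93, 93, 93, 92, 93, 92, 93, 92, 93, 92, 93, 94, 93, 92, 93, 93, 93, 94, 93, 93, 93, 93, 92]
side diff case region 0.0784313725490196 pen/vials 0.0
[[322.0, 276.0], [315.0, 286.0], [315.0, 281.0]]
```

The collar met the lug at the expected depth (20 N). I'll check from a better angle for any gap between collar and lug.

>>> {"name": "move_arm", "arguments": {"rows": [[[-0.2,0,-0.2],[0,0,0]],[[-0.5,0,-0.4],[0,0,0]],[[-0.8,0,-0.4],[0,0,0]],[[-0.98,0,-0.4],[0,0,0]],[[-0.98,0,-0.4],[0,0,0]],[[-0.98,0,-0.4],[0,0,0]]]}}

```text
clock: 32.3
tool_pos: [0.4742, 0.1215, 0.2439]
eef_rot: [-2.266, -2.175, 0.001]
force: [0.0, 0.7, -0.2]
finger_gap: 0.301
finger_force: 0.0
```

Run:
```python
from fit import *
M=snap("wrist","w10.png"); pickle.dump(M,open("w10.pkl","wb"))
o=bot.get_obs(); print(o["tool_pos"],o["clock"])
g=cv2.cvtColor(cv2.imread("pics/raw_w10.png"),6).astype(int)
p=[.5953,.0873,-.039,0]
n=["end top","end bot","collar outer top","collar-lug","lug top","lug front top","tongue edge","shank tip"]
q=proj("wrist",case(p,[[-.122,.068,.056],[-.122,.068,.032],[-.122,.024,.0555],[-.122,.020,.0555],[-.122,.02,.058],[-.136,.02,.058],[-.122,.022,.076],[-.122,-.036,.044]]),M)
for a,b in zip(n,q): print(a,b.round(1))
u=int(q[0,0]); 
for c in (u-5,u,u+5): print(c,[int(v) for v in g[int(q[1,1])-16:int(q[6,1])+16,c]])
print("start row",int(q[1,1])-16)
r=int(q[0,1])+8; print("row",r,g[r,u-20:u+20].tolist()); r=int(q[2,1])+1; print("row",r,g[r,u-24:u+24].tolist())
```

```text
[0.47430628 0.12232307 0.24387801] 32.35
end top [316.2 173.4]
end bot [316.3 170.9]
collar outer top [316.3 218.7]
collar-lug [316.4 222.7]
lug top [316.3 223.3]
lug front top [301.8 223.4]
tongue edge [316.3 225.9]
shank tip [316.6 272.2]
311 [62, 65, 64, 65, 67, 69, 69, 70, 69, 55, 45, 47, 47, 47, 48, 49, 49, 41, 39, 40, 39, 39, 40, 38, 39, 40, 39, 40, 38, 38, 39, 39, 39, 40, 40, 39, 39, 38, 40, 39, 39, 38, 39, 38, 38, 39, 38, 41, 39, 37, 38, 45, 46, 48, 46, 45, 45, 46, 46, 46, 100, 151, 207, 159, 126, 120, 117, 121, 114, 70, 34, 38, 41, 48, 61, 79, 83, 80, 82, 81, 79, 78, 79, 79, 77, 76, 78]
316 [69, 72, 70, 68, 64, 62, 61, 62, 62, 63, 65, 66, 68, 73, 70, 57, 49, 44, 52, 63, 70, 71, 70, 69, 71, 71, 72, 71, 72, 72, 72, 71, 72, 73, 73, 72, 73, 73, 74, 73, 74, 75, 74, 74, 75, 75, 74, 76, 76, 77, 76, 76, 75, 75, 76, 76, 77, 76, 68, 51, 36, 165, 233, 242, 189, 135, 144, 144, 126, 69, 35, 38, 42, 49, 62, 83, 81, 73, 72, 71, 70, 72, 70, 70, 69, 69, 68]
321 [65, 64, 65, 62, 61, 59, 63, 69, 71, 74, 75, 75, 74, 74, 73, 71, 66, 57, 44, 44, 46, 46, 46, 46, 47, 44, 46, 47, 45, 46, 47, 47, 46, 48, 48, 46, 46, 43, 45, 48, 46, 48, 48, 46, 45, 49, 46, 47, 46, 44, 47, 50, 49, 46, 46, 45, 45, 46, 47, 58, 118, 175, 241, 182, 129, 125, 126, 126, 114, 70, 37, 41, 44, 49, 62, 85, 90, 88, 88, 86, 85, 85, 85, 84, 82, 82, 82]
start row 154
row 181 [46, 43, 43, 44, 44, 45, 46, 45, 45, 45, 46, 42, 42, 38, 39, 40, 40, 43, 59, 72, 71, 63, 56, 49, 47, 47, 47, 44, 61, 68, 67, 66, 66, 69, 70, 71, 73, 51, 51, 53]
row 219 [46, 45, 47, 46, 44, 44, 45, 43, 44, 38, 84, 114, 121, 120, 120, 120, 122, 122, 122, 120, 124, 135, 135, 132, 135, 134, 127, 127, 126, 125, 126, 123, 121, 121, 121, 121, 121, 122, 123, 122, 123, 123, 123, 124, 123, 122, 123, 124]
```

The bright collar (rows 215–218) runs straight into the lug (rows 219–222) with no dark gap, so the pin is home, the lid is shut and the robot is clear. Handing in.

Run:
```python
from rig import sign_off
print(sign_off())
```

```text
the job is handed in; nothing more can be done
None
```

The job is handed in after about 32 s: the misplaced short probe was taken from the right-hand long pocket and laid in the tray, and the lid is shut and locked with the pin's collar against the lug; no verdict came back.

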